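# Pack spin-coater chucks hat up, hat down

## Robot

A 6-joint arm with a two-finger parallel gripper is mounted at the origin on the work surface. World frame = base frame: x ahead of the robot, y to its left, z up, the work surface at z = 0. Lengths are in m, angles in rad, forces in N, time in s.
With the tool pointing down it reaches from about 0.35 to 0.975 m from the base axis. Payload 4.9 kg.
Tool frame: the origin (TCP) lies midway between the tips of the shut fingers; the grasp point (between the pads) lies 19 mm behind it; z points along the fingers, y is the line along which they close (so a half turn about z gives the same grasp; the last joint's range is limited). The gripper opens to 85 mm and grips with 20 to 120 N. Pads are 22 mm wide; open, the fingers measure 114 mm over their backs; the gripper's body (76 mm by 85 mm) begins 54 mm behind the grasp point. The pads swing forward as they close: fully open they stand 13 mm farther back than shut.
Start: joints at [1.077, 0.053, 1.613, -0, 1.476, -0.119], TCP at [0.229, 0.582, 0.231] pointing down, gripper open.
Joint ranges: [-3.01, 3.01], [-1.01, 2.22], [0.06, 2.58], [-1.02, 4.17], [0.09, 2.62], [-3.14, 3.14]. Speed limits (rad/s): [2.57, 2.57, 3.14, 3.14, 3.14, 3.14].

## Interface

Orientations are given as a unit quaternion [w, x, y, z].
In Python, from plant import manip gives the robot as it stands.
- The arm moves only by the shell command python3 shift.py, which reads ROWS from standard input. ROWS is a JSON list of rows, 1 to 5 of them, each an object with the fields jaw (the opening from 0.0 (shut) to 1.0 (fully open)), sx, sy, sz (the shift in shares of the most that a row can go, 1 being 62.5 mm), rx, ry, rz (a rotation vector in units of 0.2 rad); a field left out counts as zero (the opening has to be given); each row shifts and turns the commanded pose from where the row before left it, along the tool's axes as they then stand; what a row does not reach is not made up. A row lasts 1/8 s, in which the tool goes at most 0.0625 m and 0.188 rad, less where a joint would pass 70% of its speed; a pose out of reach is approached as far as the arm can. The fingers move at their own pace and stop on an object; the grip force is fixed at half the most. Time passes only in rows, so rows that do not move let the fingers close. It prints the time, the measured TCP pose, the force, the opening and the grip force at its end. Input that does not fit is refused with a message, and nothing moves.
- manip.state(): the state, without advancing time (a new reading comes with each control period).
- manip.grab_frame(name): name is "side" or "top"; returns the picture (400x640x3 uint8, red, green, blue); there is no depth.
- manip.camera_params(name): a dict with "intrinsics" (3x3 intrinsics, pixels), "xyz" and "orientation" of the camera in the world. Camera axes: x right, y down, z forward; pixel columns grow to the right and rows downward; lengths in m; the calibration is good to about 2 mm. A picture is of the moment at which its call begins. camera_params takes no time and is no camera call.
- manip.job_done(): hands the job in; it is judged then, once.
The state is a dict: "time": time; "joint_pos": joint angles; "joint_vel": joint speeds; "joint_efforts": joint torques, N m; "tool_pos": TCP position; "tool_rot": TCP orientation; "contact_force": force on the tool from outside, world axes, zero at the start; "ft_torque": the same for the moment, N m; "gripper_width": opening from 0.0 (shut) to 1.0 (fully open); "grasp_force": force on a finger pad.
Only numpy, scipy, OpenCV 4.12 (cv2) and the standard library are available. Lean on these libraries where they do the work, as an engineer would, in place of code of your own. Each camera call takes 0.05 s, during which the arm holds its last target. There are 200 camera calls.

## Task

Move the three hat-shaped chucks from the sloping drip rack into the caddy, hub up and hub down alternating side by side and one above the other: one hub-down on the floor beside the chuck standing there, the hub-up one squarely on top of it, and the other hub-down squarely on top of the standing chuck. Set them down level without dropping them; when all are stacked and let go, slide the red end plate in by feel, without forcing, until the block is tight against the orange nose with no gaps. Leave the beaker and bottle where they are.

Things in the scene. Friction and masses are not known exactly. Their poses are not given: they have to be found in the camera images.
- hub_a: Hat-shaped chuck, about 0.2 kg: blue disc 60 mm across, 7 mm thick, with a hollow aluminium hub 36 mm across standing 25 mm out of one face (32 over all). Origin on the axis at mid-thickness of the disc; z points along the hub (hub end at +28.5 mm, flat face at -3.5). Already stands hub up on the caddy floor, hub 3 to 9 mm short of the nose.
- hub_b: Hat-shaped chuck, about 0.2 kg: blue disc 60 mm across, 7 mm thick, with a hollow aluminium hub 36 mm across standing 25 mm out of one face (32 over all). Origin on the axis at mid-thickness of the disc; z points along the hub (hub end at +28.5 mm, flat face at -3.5). On the rack hub down: disc on the slats, hub in the gap. Same as hub_c.
- hub_c: Hat-shaped chuck, about 0.2 kg: blue disc 60 mm across, 7 mm thick, with a hollow aluminium hub 36 mm across standing 25 mm out of one face (32 over all). Origin on the axis at mid-thickness of the disc; z points along the hub (hub end at +28.5 mm, flat face at -3.5). On the rack hub down: disc on the slats, hub in the gap. Same as hub_b.
- hub_d: Hat-shaped chuck, about 0.2 kg: blue disc 60 mm across, 7 mm thick, with a hollow aluminium hub 36 mm across standing 25 mm out of one face (32 over all). Origin on the axis at mid-thickness of the disc; z points along the hub (hub end at +28.5 mm, flat face at -3.5). On the rack hub up: flat face on the slats.
- rack: Fixed white sloping drip rack, wire legs at y = +-159 mm. Origin on the table under its middle; local x away from the robot and uphill, y along the slats. Two slats 330 mm long along y, their top faces in one plane sloped 35 degrees, outward normal (-0.574, 0, 0.819). Three places 105 mm apart along y, drawn among hub_b, hub_c, hub_d.
- rack_gap (a point): Point in the plane of the rack's slats, 85 mm above the rack's origin, midway in the 42 mm gap between the slats (axes as the rack). Finger tips may go into the gap beside a disc, 20 mm deep and more. A lip along the low edge stands 6 mm above the plane, 30.5 mm downhill of this point.
- caddy: Fixed grey caddy, origin on the table. Floor 8 mm up, 100 mm wide along local x, from y = -135 to +70 mm, open at the long sides. Tight block: columns at x = 0, y = +24 (hub_a) and -24 mm, 48 mm apart (disc radius + hub radius). Final heights of origins: hub_a 11.5, lower hub-down 36.5, hub_d 43.5, upper hub-down 68.5 mm.
- nose (a point): Middle of the flat face of the orange nose on the caddy's end stop, at caddy y = +42 mm, 39 mm above the table. The nose is 30 mm wide and reaches from 18 to 60 mm above the table: hubs bear on it, discs go under and over it. Axes as the caddy.
- plate (a joint): Red end plate sliding along caddy +y to the nose: 0 open to 0.06 m, starts at 0 to 0.012, 0.040 with no gaps in the block. 60 mm wide along x, 10 mm thick, from 8.5 to 52.5 mm above the table; inner face at caddy y = -0.094 + value. Free space behind it to push with shut finger tips. About 2.5 N of friction plus that of the chucks; stays where left.
- plate_face (a point): Centre of the red end plate's inner face, 30.5 mm above the table; axes as the caddy.
- beaker: Loose glass beaker, 64 mm in diameter, 85 mm tall, origin under its centre; to be left alone.
- bottle: Loose white bottle with a red cap, 52 mm in diameter, 130 mm tall, origin under its centre; to be left alone.

How it is judged:
On the way:
1. all three chucks are stacked in the alternating pattern (up to 18 mm of play between columns) and let go, the end plate not yet closed (below 0.033) (angle between each of hub_a, hub_d's own z axis and vertical below 0.07 rad and z of hub_a in the frame of caddy between 0.009 and 0.014 m and z of hub_d in the frame of caddy between 0.041 and 0.046 m and ((angle between each of hub_b, hub_c's own z axis and vertical above 3.07 rad and z of hub_b in the frame of caddy between 0.034 and 0.039 m and z of hub_c in the frame of caddy between 0.065 and 0.071 m and horizontal distance between hub_b and hub_a below 0.066 m and horizontal distance between hub_d and hub_c below 0.066 m and horizontal distance between hub_c and hub_a below 0.008 m and horizontal distance between hub_d and hub_b below 0.008 m) or (angle between each of hub_c, hub_b's own z axis and vertical above 3.07 rad and z of hub_c in the frame of caddy between 0.034 and 0.039 m and z of hub_b in the frame of caddy between 0.065 and 0.071 m and horizontal distance between hub_c and hub_a below 0.066 m and horizontal distance between hub_d and hub_b below 0.066 m and horizontal distance between hub_b and hub_a below 0.008 m and horizontal distance between hub_d and hub_c below 0.008 m)) and contact force between the fingers and hub_a below 0.2 N and contact force between the fingers and hub_b below 0.2 N and contact force between the fingers and hub_c below 0.2 N and contact force between the fingers and hub_d below 0.2 N and value of joint plate below 0.033 m), for 0.1 s.
At the end, for the whole second after the job is handed in: hub_a and, beside it, one hub-down chuck on the floor; the other hub-down on hub_a; hub_d up on the lower hub-down one. Level to 4 deg, seated (2.5 mm), stacked axes within 8 mm, side-by-side axes under 50.2 mm apart (48 touches), end plate above 0.0385 (0.040 is no gap), all at rest (angle between each of hub_a, hub_d's own z axis and vertical below 0.07 rad and z of hub_a in the frame of caddy between 0.009 and 0.014 m and z of hub_d in the frame of caddy between 0.041 and 0.046 m and ((angle between each of hub_b, hub_c's own z axis and vertical above 3.07 rad and z of hub_b in the frame of caddy between 0.034 and 0.039 m and z of hub_c in the frame of caddy between 0.065 and 0.071 m and horizontal distance between hub_b and hub_a below 0.0502 m and horizontal distance between hub_d and hub_c below 0.0502 m and horizontal distance between hub_c and hub_a below 0.008 m and horizontal distance between hub_d and hub_b below 0.008 m) or (angle between each of hub_c, hub_b's own z axis and vertical above 3.07 rad and z of hub_c in the frame of caddy between 0.034 and 0.039 m and z of hub_b in the frame of caddy between 0.065 and 0.071 m and horizontal distance between hub_c and hub_a below 0.0502 m and horizontal distance between hub_d and hub_b below 0.0502 m and horizontal distance between hub_b and hub_a below 0.008 m and horizontal distance between hub_d and hub_c below 0.008 m)) and linear speed of each of hub_a, hub_b, hub_c, hub_d below 0.02 m/s and value of joint plate above 0.0385 m).
It fails at once if the beaker or the bottle is moved more than 25 mm (distance of any of beaker, bottle from where it was at the start of the episode above 0.025 m).
It fails at once if a chuck is dropped (falls faster than 0.9 m/s out of the fingers, a fall of over 40 mm) ((linear speed of hub_a above 0.9 m/s and contact force between the fingers and hub_a below 0.1 N) or (linear speed of hub_b above 0.9 m/s and contact force between the fingers and hub_b below 0.1 N) or (linear speed of hub_c above 0.9 m/s and contact force between the fingers and hub_c below 0.1 N) or (linear speed of hub_d above 0.9 m/s and contact force between the fingers and hub_d below 0.1 N)).
It fails at once if the end plate is forced against a chuck with more than 50 N (contact force between plate and hub_a above 50 N or contact force between plate and hub_b above 50 N or contact force between plate and hub_c above 50 N or contact force between plate and hub_d above 50 N).
It also fails if it takes over 72 s, if anything falls off the work surface, if the arm or the gripper's body presses on something with over 40 N, if the wrist force passes 120 N, or if a joint passes its speed limit or range.

## Working session

There is one attempt and no reset: what is moved stays moved. The work goes in short steps, Python scripts to look and compute and a shell command to move; the robot and the scene stay as the last step left them, time stands still between calls to the robot, and variables do not carry over. Pictures are saved under pics/ and viewed, at most 10 in all, crops included, and the job is handed in when it is done.

```bash
ls; mkdir -p pics; python3 - <<'E'
from plant import manip
import cv2
print(manip.state())
for n in("side","top"):
    print(n,manip.camera_params(n)); cv2.imwrite(f"pics/{n}0.png",manip.grab_frame(n)[:,:,::-1])
E
```

```text
pics
plant.py
shift.py
{'time': 0.0, 'joint_pos': array([ 1.07699728e+00,  5.33557857e-02,  1.61424164e+00, -1.27220673e-05,
        1.47598842e+00, -1.18984725e-01]), 'joint_vel': array([-0.00038605,  0.00265303, -0.00106425,  0.00098537, -0.00032652,
        0.00096717]), 'joint_efforts': array([-9.59396784e-04, -3.93675506e+01, -3.70180464e+01, -2.05807919e-04,
        7.04025166e-03,  2.32496791e-05]), 'tool_pos': array([0.22852107, 0.58108205, 0.23009495]), 'tool_rot': array([-2.94557302e-04,  1.86311393e-01,  9.82490240e-01, -9.52093878e-04]), 'contact_force': array([ 0.00050144, -0.49465006,  0.27184303]), 'ft_torque': array([ 0.01856848, -0.00934385, -0.00580644]), 'grasp_force': 0.0, 'gripper_width': 0.9976926737318109}
side {'intrinsics': array([[431.39871246,   0.        , 314.50805061],
       [  0.        , 431.39871246, 200.39050111],
       [  0.        ,   0.        ,   1.        ]]), 'xyz': array([ 0.18194338, -0.56768015,  0.62036777]), 'orientation': array([-0.4232759 ,  0.84359074, -0.298056  ,  0.14267028])}
top {'intrinsics': array([[422.12489569,   0.        , 315.17487944],
       [  0.        , 422.12489569, 201.97802315],
       [  0.        ,   0.        ,   1.        ]]), 'xyz': array([0.42057093, 0.02666068, 1.11421704]), 'orientation': array([-0.0514809 ,  0.71068873, -0.6983744 ,  0.06741257])}
```
View pics/top0.png

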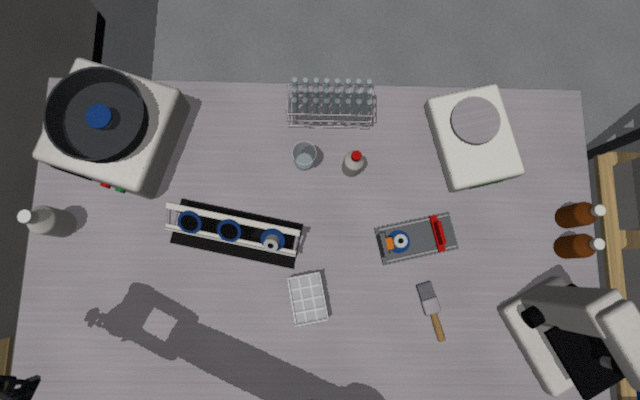

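View pics/side0.png

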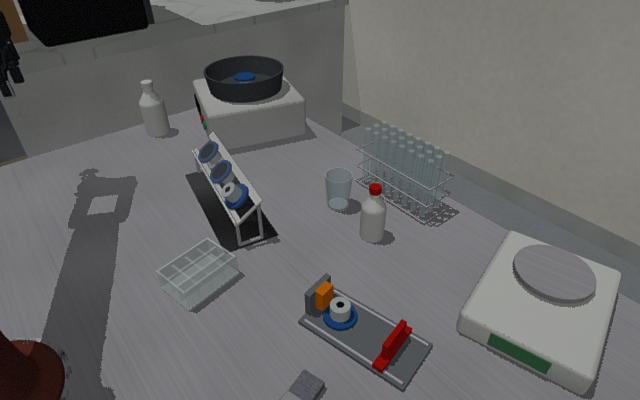

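```bash
python3 - <<'E'
import cv2,numpy as np
def grid(im,x0,y0,w,h,s):
    c=cv2.resize(im[y0:y0+h,x0:x0+w],None,fx=s,fy=s,interpolation=cv2.INTER_CUBIC)
    c=cv2.convertScaleAbs(c,alpha=1.6)
    for x in range(-(-x0//10)*10,x0+w,10):
        cv2.line(c,(int((x+.5-x0)*s),0),(int((x+.5-x0)*s),5),(0,255,255),1); cv2.putText(c,str(x),(int((x+.5-x0)*s)-10,14),0,.3,(0,255,255),1)
    for y in range(-(-y0//10)*10,y0+h,10):
        cv2.line(c,(0,int((y+.5-y0)*s)),(5,int((y+.5-y0)*s)),(0,255,255),1); cv2.putText(c,str(y),(6,int((y+.5-y0)*s)+3),0,.3,(0,255,255),1)
    return c
t=cv2.imread("pics/top0.png");s=cv2.imread("pics/side0.png")
def stack(a,b):
    w=max(a.shape[1],b.shape[1]); p=lambda i:cv2.copyMakeBorder(i,0,0,0,w-i.shape[1],0)
    return np.vstack([p(a),p(b)])
cv2.imwrite("pics/tc.png",stack(grid(t,160,195,145,75,5),grid(t,370,208,92,60,3.7)) if 0 else grid(t,160,195,145,78,5.4))
a=grid(t,370,206,92,62,8); cv2.imwrite("pics/tc2.png",a)
r=grid(s,185,130,95,118,5);c=grid(s,295,268,142,122,2.4)
H=590;w=np.zeros((H,475,3),np.uint8);w[:]=r
cv2.imwrite("pics/sc.png",w)
cv2.imwrite("pics/sc2.png",grid(s,295,268,142,122,4.8))
E
```

View pics/tc.png

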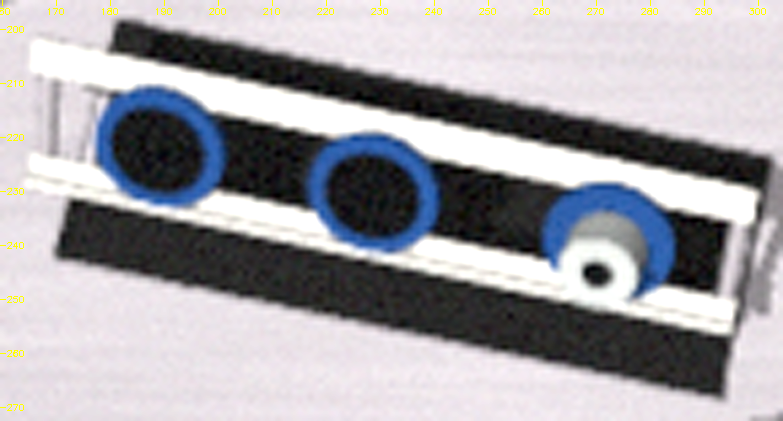

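View pics/tc2.png

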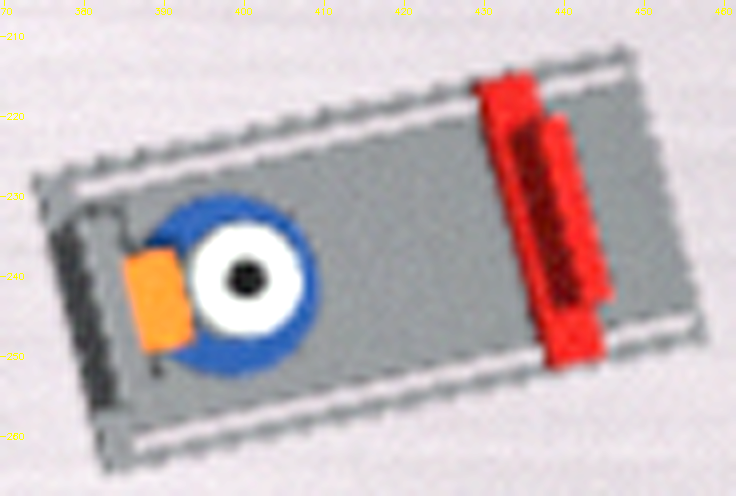

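View pics/sc.png

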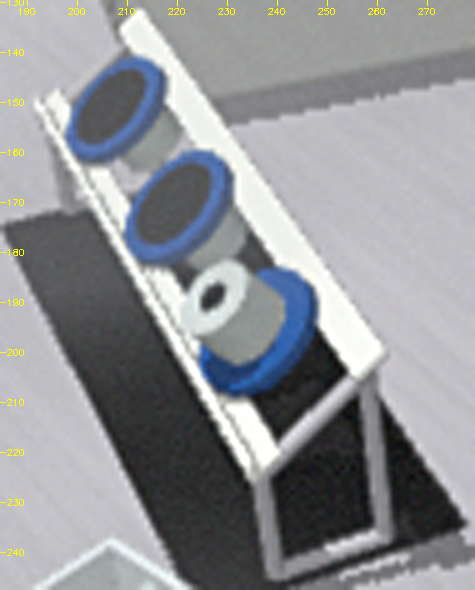

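View pics/sc2.png

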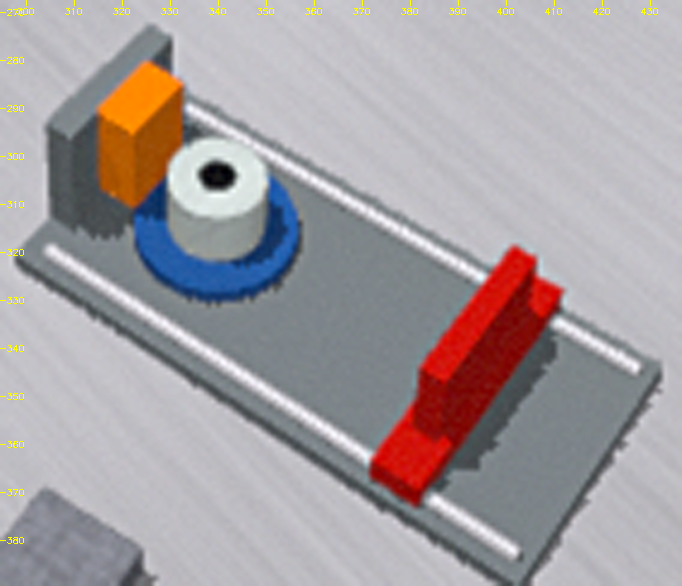

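```bash
cat > geo.py <<'E'
import numpy as np,cv2
from scipy.spatial.transform import Rotation as R
from scipy.optimize import least_squares
from plant import manip
C={}
for n in("top","side"):
    p=manip.camera_params(n); q=p["orientation"]; C[n]=(p["intrinsics"],p["xyz"],R.from_quat(np.r_[q[1:],q[0]]).as_matrix())
def proj(n,P):
    K,t,M=C[n]; c=(np.atleast_2d(P)-t)@M; u=c@K.T; return u[:,:2]/u[:,2:]
def place(p,L): # x,y,yaw
    return np.atleast_2d(L)@R.from_euler('z',p[2]).as_matrix().T+[p[0],p[1],0]
S=np.deg2rad(35); N=np.array([-np.sin(S),0,np.cos(S)]); U=np.array([np.cos(S),0,np.sin(S)])
A=np.linspace(0,2*np.pi,60,endpoint=False)
def hullc(pts):
    h=cv2.convexHull(np.float32(pts)); m=cv2.moments(h); return np.array([m['m10']/m['m00'],m['m01']/m['m00']])
E
cat > fit.py <<'E'
from geo import *
ims={n:cv2.imread(f"pics/{n}0.png").astype(int) for n in C}
obs={}
for n,boxes in {"top":[(178,205,204,236),(214,215,244,244)],"side":[(195,138,220,164),(208,158,234,184)]}.items():
    for i,(a,b,c,d) in enumerate(boxes):
        im=ims[n][b:d,a:c]; m=(im[:,:,0]-im[:,:,2]>45)
        k,l,st,_=cv2.connectedComponentsWithStats(m.astype(np.uint8)); j=1+st[1:,4].argmax()
        ys,xs=np.where(l==j); obs[n,i]=hullc(np.c_[xs+a,ys+b]); print(n,i,obs[n,i],st[j])
bore={"top":(270.1,245.1),"side":(227.1,188.7)}
def disc(p,k,off):
    o=np.array([0,0,.085])+N*.0035+U*off+[0,k*.105,0]
    return o
def res(p):
    r=[]
    for n in C:
        for i,k in((0,1),(1,0)):
            o=disc(p,k,p[3])
            pts=np.vstack([o+.03*(np.cos(A)[:,None]*U+np.sin(A)[:,None]*[0,1,0])+N*s for s in(.0035,-.0035)])
            r+=list(hullc(proj(n,place(p,pts)))-obs[n,i])
        r+=list(proj(n,place(p,disc(p,-1,p[3])+N*.0285))[0]-bore[n])
    r.append((p[3]+.0005)/.0005)
    return r
f=least_squares(res,[.45,.25,-.15,0]); print("rack",f.x,np.round(f.fun,2))
cl=lambda l:[(x/8+369.5,y/8+205.5) for x,y in l]
cs=lambda l:[(x/4.8+294.5,y/4.8+267.5) for x,y in l]
def pts(p):
    x,y,w,q,ay,rw,r0,r1,ax=p; z=.010
    rail=[(rw,r1,z),(rw,r0,z),(-rw,r1,z),(-rw,r0,z)]
    nose=[(.015,.042,.06),(-.015,.042,.06)]
    pl=[(.03,-.094+q,.0525),(.03,-.104+q,.0525),(-.03,-.104+q,.0525),(-.03,-.094+q,.0525)]
    return np.array(rail+nose+pl+[(ax,ay,.040)])
oc={"top":cl([(80,189),(628,73),(135,443),(692,322),(178,250),(193,343),(542,122),(570,116),(612,297),(582,304),(245,277)]),
"side":cs([(187,103),(640,371),(47,250),(518,553),(183,85),(132,133),(516,245),(536,258),(437,382),(419,369),(217,176)])}
g=least_squares(lambda p:np.concatenate([(proj(n,place(p,pts(p)))-oc[n]).ravel() for n in C]),[.42,-.2,.2,.005,.018,.04,-.13,.07,0],loss='soft_l1')
print("caddy",g.x); 
for n in C: print(np.round(proj(n,place(g.x,pts(g.x)))-oc[n],1).tolist())
np.savez("fit.npz",rack=f.x,caddy=g.x)
for k in(1,0,-1): print("disc",k,place(f.x,disc(f.x,k,-.0005)))
print("hub_a",place(g.x,[g.x[8],g.x[4],.0115]))
E
python3 fit.py
```

```text
top 0 [189.2824195 221.7689295] [  0   6  24  22 189]
top 1 [228.63276836 230.23120382] [  3   5  24  22 189]
side 0 [207.27943615 150.84162521] [ 4  4 18 19 69]
side 1 [219.59266536 170.5108055 ] [ 2  2 20 22 90]
rack [ 5.24071506e-01  2.10477165e-01 -1.91973077e-01 -4.31499162e-04] [-1.6  -0.66  1.21 -0.14 -0.3   0.06 -0.28  0.11  0.66  1.17 -0.52  0.04
  0.14]
caddy [ 0.51091482 -0.23279764  0.2274768   0.01106816  0.01726798  0.04213921
 -0.1305825   0.05927122  0.00172312]
[[-0.7, 0.2], [-0.1, -0.1], [-0.0, 0.0], [0.2, -0.1], [-0.3, -0.3], [0.6, -0.2], [-0.5, -0.0], [-0.2, -0.1], [0.6, 0.3], [0.6, 0.3], [0.3, 0.0]]
[[0.1, 0.9], [-0.1, -0.0], [0.2, -0.1], [-0.3, 0.5], [0.1, -0.7], [0.0, -0.0], [-1.0, -0.3], [0.3, 0.1], [1.5, 0.3], [-0.5, -0.6], [-0.1, -0.2]]
disc 1 [[0.5417324  0.31400945 0.08758024]]
disc 0 [[0.52169881 0.21093834 0.08758024]]
disc -1 [[0.50166522 0.10786722 0.08758024]]
hub_a [[ 0.50869927 -0.21558592  0.0115    ]]
```

```bash
sed -i 's/(178,205,204,236),(214,215,244,244)/(174,205,207,236),(212,215,246,244)/; s/(195,138,220,164),(208,158,234,184)/(194,136,222,165),(207,156,236,186)/; s/>45/>25/' fit.py; python3 fit.py | grep -v '^\[\['
```

```text
top 0 [189.24009901 221.77351485] [  3   6  25  23 231]
top 1 [228.9054665  230.19852035] [  5   5  25  22 234]
side 0 [207.55577173 151.13748379] [  4   5  20  21 136]
side 1 [220.06558266 170.70785908] [  3   4  21  22 163]
rack [ 5.24283954e-01  2.09942527e-01 -1.91394851e-01 -4.82553383e-04] [-1.34 -0.7   1.16 -0.17 -0.06 -0.04 -0.41 -0.1   0.37  1.05 -0.28  0.13
  0.03]
caddy [ 0.51091482 -0.23279764  0.2274768   0.01106816  0.01726798  0.04213921
 -0.1305825   0.05927122  0.00172312]
disc 1 [[0.54188499 0.31348501 0.08758024]]
disc 0 [[0.521911   0.21040233 0.08758024]]
disc -1 [[0.50193701 0.10731964 0.08758024]]
hub_a [[ 0.50869927 -0.21558592  0.0115    ]]
```

```bash
sed -i 's/disc(p,k,p\[3\])/disc(p,p[4] if k else p[1],-.0005)/; s/disc(p,-1,p\[3\])/disc(p,p[3],-.0005)/; s/ r.append.*/ pass/; s/^f=least.*/f=least_squares(res,[.52,0.01,-.19,-1,1]); print(f.x,np.round(f.fun,2))/; s/place(p,pts)/place([p[0],.21,p[2]],pts)/;s/return np.atleast_2d(L)@/return np.atleast_2d(L)@/' fit.py
sed -i 's/r+=list(proj(n,place(p,disc/r+=list(proj(n,place([p[0],.21,p[2]],disc/; s/^for k in(1,0,-1).*/for k in f.x[[4,1,3]]: print("disc",k,place([f.x[0],.21,f.x[2]],disc(0,k,-.0005)))/' fit.py; python3 fit.py
```

```text
top 0 [189.24009901 221.77351485] [  3   6  25  23 231]
top 1 [228.9054665  230.19852035] [  5   5  25  22 234]
side 0 [207.55577173 151.13748379] [  4   5  20  21 136]
side 1 [220.06558266 170.70785908] [  3   4  21  22 163]
[ 0.52423726  0.02736198 -0.18854072 -1.00031597  0.97134043] [-0.19 -0.3  -0.01 -0.39 -0.02 -0.13 -0.21  0.48 -0.06  0.45 -0.17  0.11]
caddy [ 0.51091482 -0.23279764  0.2274768   0.01106816  0.01726798  0.04213921
 -0.1305825   0.05927122  0.00172312]
[[-0.7, 0.2], [-0.1, -0.1], [-0.0, 0.0], [0.2, -0.1], [-0.3, -0.3], [0.6, -0.2], [-0.5, -0.0], [-0.2, -0.1], [0.6, 0.3], [0.6, 0.3], [0.3, 0.0]]
[[0.1, 0.9], [-0.1, -0.0], [0.2, -0.1], [-0.3, 0.5], [0.1, -0.7], [0.0, -0.0], [-1.0, -0.3], [0.3, 0.1], [1.5, 0.3], [-0.5, -0.6], [-0.1, -0.2]]
disc 0.9713404315389222 [[0.54097869 0.31063637 0.08758024]]
disc 0.02736198203977827 [[0.52240148 0.21327512 0.08758024]]
disc -1.0003159663229522 [[0.50217709 0.10728116 0.08758024]]
hub_a [[ 0.50869927 -0.21558592  0.0115    ]]
```

```bash
cat > goal.py <<'E'
# goal.py kind a b c : remaining turn (tool axes), then shift (tool axes after the turn)
import sys; from geo import *
RY,CY=-.18854,.2275; CX=[.51091,-.23280,CY]
O={'b':(.97134,),'c':(.02736,),'d':(-1.0003,)}
def rack(k,h): # TCP h above disc mid plane
    p=[.52424,.21,RY]; return place(p,np.array([0,O[k][0]*.105,.085])+N*(.0035+h)-U*.0005)[0], R.from_euler('z',RY).as_matrix()@np.c_[-U,[0,1,0],-N]
def cad(x,y,z): # tool down, tool y along -caddy x... tool x along +caddy y
    M=np.c_[[0,1,0],[1,0,0],[0,0,-1]]; return place(CX,[x,y,z])[0], R.from_euler('z',CY).as_matrix()@M
def vert(k,z): # straight down, rack yaw, above place k
    return np.r_[rack(k,0)[0][:2],z], R.from_euler('z',RY).as_matrix()@np.c_[[-1,0,0],[0,1,0],[0,0,-1]]
a=sys.argv; f=list(map(float,[v for v in a[2:] if v not in O]))
P,M={'rack':lambda:rack(a[2],*f),'vert':lambda:vert(a[2],*f),'cad':lambda:cad(*f)}[a[1]]()
s=manip.state(); q=s['tool_rot']; T=R.from_quat(np.r_[q[1:],q[0]]).as_matrix()
print("t %.2f"%s['time'],"pos",s['tool_pos'].round(4),"goal",P.round(4))
print("turn",R.from_matrix(T.T@M).as_rotvec().round(3),"shift after",(M.T@(P-s['tool_pos'])).round(4),"shift now",(T.T@(P-s['tool_pos'])).round(4),"w %.3f F %s g %.1f"%(s['gripper_width'],s['contact_force'].round(1),s['grasp_force']),"j",s['joint_pos'].round(2))
if a[1]=='cad': print("caddy pos",(R.from_euler('z',-CY).as_matrix()@(s['tool_pos']-[CX[0],CX[1],0])).round(4))
E
python3 goal.py vert c 0.23;python3 goal.py rack c 0.08
```

```text
t 0.10 pos [0.2285 0.5811 0.2302] goal [0.5224 0.2133 0.23  ]
turn [-0.002 -0.    -0.186] shift after [-3.576e-01 -3.062e-01  2.000e-04] shift now [-0.4081 -0.2347  0.0005] w 0.998 F [-0.1  0.4  0.2] g 0.0 j [ 1.08  0.05  1.61  0.    1.48 -0.12]
t 0.10 pos [0.2285 0.5811 0.2302] goal [0.4773 0.2219 0.1531]
turn [-0.059 -0.609 -0.18 ] shift after [-0.2111 -0.3062  0.2419] shift now [-0.3631 -0.2431  0.0774] w 0.998 F [-0.1  0.4  0.2] g 0.0 j [ 1.08  0.05  1.61  0.    1.48 -0.12]
```

The manual's scale: shifts go in shares of 62.5 mm and turns go in units of 0.2 rad. Converting my numbers, -0.039 m is -0.624, -0.0383 m is -0.6128, -0.186 rad is -0.93.

```bash
echo '[{"jaw":0.9, "rz":-0.93}, {"jaw":0.9, "sx":-0.624, "sy":-0.6128}, {"jaw":0.9, "sx":-0.624, "sy":-0.6128}, {"jaw":0.9, "sx":-0.624, "sy":-0.6128}, {"jaw":0.9, "sx":-0.624, "sy":-0.6128}]' | python3 shift.py; echo '[{"jaw":0.9, "sx":-0.624, "sy":-0.6128}, {"jaw":0.9, "sx":-0.624, "sy":-0.6128}, {"jaw":0.9, "sx":-0.624, "sy":-0.6128}, {"jaw":0.9, "sx":-0.624, "sy":-0.6128}]' | python3 shift.py; echo '[{"jaw":0.9, "ry":-0.76}, {"jaw":0.9, "ry":-0.76}, {"jaw":0.9, "ry":-0.76}, {"jaw":0.9, "ry":-0.765}, {"jaw":0.9}]' | python3 shift.py; python3 goal.py rack c 0.04
```

```text
time: 0.72
tool_pos: [0.3537, 0.4002, 0.2308]
tool_rot: [-0.0, 0.094, 0.996, -0.0]
contact_force: [0.3, 0.2, 0.4]
gripper_width: 0.901
grasp_force: 0.0
time: 1.23
tool_pos: [0.4782, 0.2204, 0.2309]
tool_rot: [-0.0, 0.094, 0.996, -0.0]
contact_force: [0.2, 0.0, 0.8]
gripper_width: 0.901
grasp_force: 0.0
time: 1.85
tool_pos: [0.4752, 0.2221, 0.2283]
tool_rot: [0.296, 0.089, 0.951, -0.029]
contact_force: [-0.0, 0.1, -0.9]
gripper_width: 0.9
grasp_force: 0.0
t 1.85 pos [0.4752 0.2221 0.2283] goal [0.4999 0.2176 0.1203]
turn [-0.001 -0.006  0.003] shift after [0.0414 0.0002 0.1028] shift now [0.0407 0.0004 0.103 ] w 0.900 F [-0.   0.1 -0.9] g 0.0 j [ 0.49 -0.48  2.15 -0.43  1.02 -0.76]
```

Converted, 0.035 m is 0.56, 0.033 m is 0.528, -0.006 rad is -0.03.

```bash
echo '[{"jaw":0.9, "sx":0.224, "sz":0.56, "ry":-0.03}, {"jaw":0.9, "sx":0.224, "sz":0.56}, {"jaw":0.9, "sx":0.216, "sz":0.528}, {"jaw":0.9}]' | python3 shift.py; python3 goal.py rack c -0.023
```

```text
time: 2.35
tool_pos: [0.5017, 0.2158, 0.1198]
tool_rot: [0.298, 0.09, 0.95, -0.031]
contact_force: [-0.1, -0.2, 0.4]
gripper_width: 0.897
grasp_force: 0.0
t 2.35 pos [0.5017 0.2158 0.1198] goal [0.5354 0.2108 0.0687]
turn [-0.005 -0.003  0.   ] shift after [0.0014 0.0014 0.0614] shift now [0.0013 0.0017 0.0614] w 0.897 F [-0.1 -0.2  0.4] g 0.0 j [ 0.45 -0.29  2.21 -0.51  0.78 -0.65]
```

```bash
echo '[{"jaw":0.9, "sx":0.0208, "sy":0.024, "sz":0.32}, {"jaw":0.9, "sz":0.32}, {"jaw":0.9, "sz":0.3424}, {"jaw":0.9}]' | python3 shift.py; python3 goal.py rack c -0.023; echo '[{"jaw":0.4}, {"jaw":0.4}, {"jaw":0.4}, {"jaw":0.4}]' | python3 shift.py;  python3 goal.py rack c -0.023
```

```text
time: 2.85
tool_pos: [0.5377, 0.2121, 0.0732]
tool_rot: [0.301, 0.09, 0.949, -0.029]
contact_force: [-0.8, 0.7, 0.1]
gripper_width: 0.899
grasp_force: 0.0
t 2.85 pos [0.5377 0.2121 0.0732] goal [0.5354 0.2108 0.0687]
turn [-0.001  0.004 -0.001] shift after [ 0.0042 -0.0017  0.0024] shift now [ 0.0042 -0.0017  0.0024] w 0.899 F [-0.8  0.7  0.1] g 0.0 j [ 0.4  -0.14  2.17 -0.56  0.65 -0.61]
time: 3.35
tool_pos: [0.5375, 0.2128, 0.075]
tool_rot: [0.303, 0.09, 0.948, -0.028]
contact_force: [-3.6, -0.6, 5.5]
gripper_width: 0.672
grasp_force: 62.5
t 3.35 pos [0.5375 0.2128 0.075 ] goal [0.5354 0.2108 0.0687]
turn [ 0.001  0.007 -0.   ] shift after [ 0.005  -0.0024  0.0041] shift now [ 0.005  -0.0024  0.0041] w 0.672 F [-3.6 -0.6  5.5] g 62.5 j [ 0.41 -0.14  2.17 -0.56  0.65 -0.61]
```

Converted, -0.045 m is -0.72, -0.04 m is -0.64.

```bash
echo '[{"jaw":0.4, "sz":-0.16}, {"jaw":0.4, "sz":-0.4}, {"jaw":0.4, "sz":-0.64}, {"jaw":0.4, "sz":-0.72}, {"jaw":0.4, "sz":-0.72}]' | python3 shift.py; echo '[{"jaw":0.4, "ry":0.61}, {"jaw":0.4, "ry":0.61}, {"jaw":0.4, "ry":0.61}, {"jaw":0.4, "ry":0.61}, {"jaw":0.4, "ry":0.61}]' | python3 shift.py;echo '[{"jaw":0.4, "rz":0.875}, {"jaw":0.4, "rz":0.875}, {"jaw":0.4, "rz":0.875}, {"jaw":0.4, "rz":0.875}, {"jaw":0.4, "rz":0.875}]' | python3 shift.py; python3 goal.py cad 0.0017 -0.0367 0.12
```

```text
time: 3.98
tool_pos: [0.4412, 0.2303, 0.208]
tool_rot: [0.301, 0.09, 0.949, -0.028]
contact_force: [-0.4, 0.0, -1.7]
gripper_width: 0.674
grasp_force: 65.0
time: 4.6
tool_pos: [0.4424, 0.2307, 0.208]
tool_rot: [0.001, 0.094, 0.996, 0.001]
contact_force: [0.5, 0.5, -1.6]
gripper_width: 0.674
grasp_force: 65.0
time: 5.22
tool_pos: [0.4422, 0.2306, 0.2074]
tool_rot: [0.002, 0.509, 0.861, 0.001]
contact_force: [0.6, -0.3, -2.5]
gripper_width: 0.669
grasp_force: 65.0
t 5.22 pos [0.4422 0.2306 0.2074] goal [ 0.5208 -0.2682  0.12  ]
turn [0.004 0.002 0.275] shift after [-0.5037 -0.0359  0.0874] shift now [-0.4748 -0.1716  0.0877] w 0.669 F [ 0.6 -0.3 -2.5] g 65.0 j [ 0.33 -0.24  1.93 -0.    1.45 -0.17]
caddy pos [0.0376 0.467  0.2074]
```

```bash
python3 - <<'E'
from geo import *
im={n:manip.grab_frame(n)[:,:,::-1] for n in C}
p=manip.state()['tool_pos']
out=[]
for n in C:
    u,v=proj(n,p)[0].astype(int); print(n,u,v)
    cv2.imwrite(f"pics/{n}1.png",im[n]); x0=np.clip(u-40,0,560);y0=np.clip(v-40,0,310)
    out.append(cv2.resize(im[n][y0:y0+90,x0:x0+80],None,fx=5,fy=5,interpolation=2))
cv2.imwrite("pics/grip1.png",cv2.convertScaleAbs(np.hstack(out),alpha=1.6))
E
```

```text
top 208 261
side 172 131
```

View pics/grip1.png

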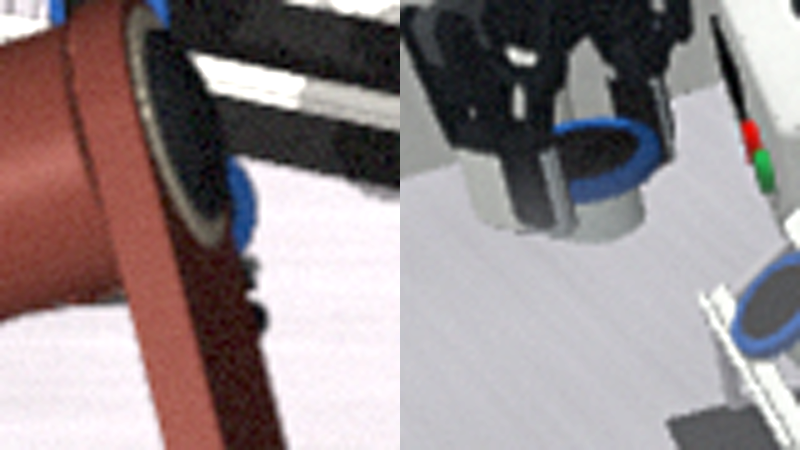

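```bash
echo '[{"jaw":0.4, "rz":0.685}, {"jaw":0.4, "rz":0.69}, {"jaw":0.4, "sx":-0.904, "sy":-0.064}, {"jaw":0.4, "sx":-0.904, "sy":-0.064}, {"jaw":0.4, "sx":-0.904, "sy":-0.064}]' | python3 shift.py; echo '[{"jaw":0.4, "sx":-0.904, "sy":-0.064}, {"jaw":0.4, "sx":-0.904, "sy":-0.064}, {"jaw":0.4, "sx":-0.904, "sy":-0.064, "sz":0.3488}, {"jaw":0.4, "sx":-0.904, "sy":-0.064, "sz":0.3488}, {"jaw":0.4, "sx":-0.904, "sy":-0.064, "sz":0.3488}]' | python3 shift.py;echo '[{"jaw":0.4, "sx":-0.904, "sy":-0.064, "sz":0.3488}, {"jaw":0.4}, {"jaw":0.4}]' | python3 shift.py; python3 goal.py cad 0.0017 -0.0417 0.03
```

```text
time: 5.95
tool_pos: [0.4701, 0.0615, 0.2077]
tool_rot: [0.002, 0.618, 0.786, 0.002]
contact_force: [1.2, -0.3, -1.5]
gripper_width: 0.671
grasp_force: 65.0
time: 6.58
tool_pos: [0.5163, -0.2185, 0.1423]
tool_rot: [0.003, 0.619, 0.785, 0.002]
contact_force: [0.8, 0.8, -1.6]
gripper_width: 0.677
grasp_force: 65.0
time: 6.95
tool_pos: [0.5253, -0.2725, 0.1208]
tool_rot: [0.002, 0.62, 0.785, 0.001]
contact_force: [0.1, -0.2, -1.4]
gripper_width: 0.671
grasp_force: 65.0
t 6.95 pos [ 0.5253 -0.2725  0.1208] goal [ 0.522 -0.273  0.03 ]
turn [0.005 0.001 0.006] shift after [ 0.0002 -0.0034  0.0908] shift now [ 0.0003 -0.0038  0.0908] w 0.671 F [ 0.1 -0.2 -1.4] g 65.0 j [-0.61  0.06  1.79  0.    1.28 -0.84]
caddy pos [ 0.0051 -0.0419  0.1208]
```

```bash
echo '[{"jaw":0.4, "sy":-0.0544, "sz":0.48, "rx":0.025, "rz":0.03}, {"jaw":0.4, "sz":0.48}, {"jaw":0.4, "sz":0.32}, {"jaw":0.4, "sz":0.16}, {"jaw":0.4}]' | python3 shift.py; python3 goal.py cad 0.0017 -0.0417 0.0175;python3 - <<'E'
from geo import *
im={n:manip.grab_frame(n)[:,:,::-1] for n in C}
out=[cv2.resize(im["top"][200:275,365:465],None,fx=4,fy=4,interpolation=2),cv2.resize(im["side"][240:390,295:445],None,fx=2.66,fy=2,interpolation=2) ]
cv2.imwrite("pics/low1.png",cv2.resize(im["side"][230:390,295:445],None,fx=3.7,fy=3.7,interpolation=2))
E
```

```text
time: 7.58
tool_pos: [0.5223, -0.2735, 0.0307]
tool_rot: [0.0, 0.623, 0.783, -0.001]
contact_force: [0.7, 1.0, -1.2]
gripper_width: 0.673
grasp_force: 65.0
t 7.58 pos [ 0.5223 -0.2735  0.0307] goal [ 0.522  -0.273   0.0175]
turn [-0.001  0.002 -0.001] shift after [ 0.0005 -0.0002  0.0132] shift now [ 0.0005 -0.0002  0.0132] w 0.673 F [ 0.7  1.  -1.2] g 65.0 j [-0.61  0.18  1.84 -0.    1.13 -0.83]
caddy pos [ 0.0019 -0.0422  0.0307]
```

View pics/low1.png

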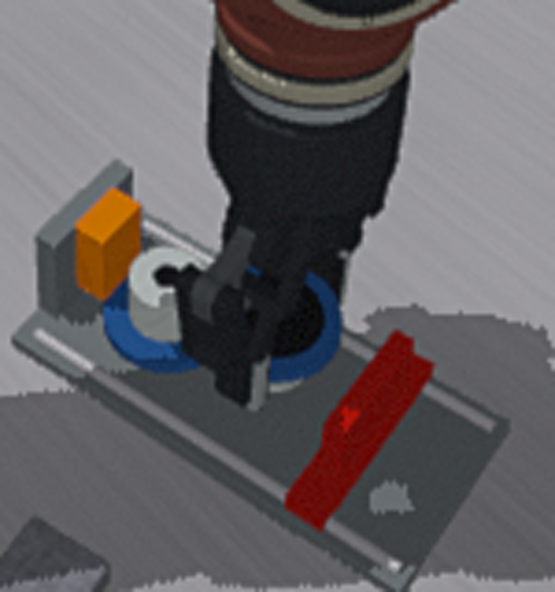

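Converted, 0.006 m is 0.096, 0.004 m is 0.064.

```bash
echo '[{"jaw":0.4, "sx":0.008, "sz":0.096}, {"jaw":0.4, "sz":0.064}, {"jaw":0.4}]' | python3 shift.py; echo '[{"jaw":0.4, "sz":0.024}, {"jaw":0.4}]' | python3 shift.py; echo '[{"jaw":0.4, "sz":0.024}, {"jaw":0.4}]' | python3 shift.py
```

```text
time: 8.05
tool_pos: [0.5218, -0.2733, 0.0202]
tool_rot: [0.0, 0.623, 0.782, -0.001]
contact_force: [-0.3, 0.7, -1.4]
gripper_width: 0.675
grasp_force: 65.0
time: 8.3
tool_pos: [0.5221, -0.2735, 0.0192]
tool_rot: [0.001, 0.623, 0.782, -0.001]
contact_force: [0.1, -0.1, -1.4]
gripper_width: 0.675
grasp_force: 65.0
time: 8.55
tool_pos: [0.5223, -0.2735, 0.0178]
tool_rot: [0.001, 0.623, 0.782, -0.001]
contact_force: [0.6, -0.4, -1.9]
gripper_width: 0.674
grasp_force: 65.1
```

Converted, 0.0015 m is 0.024.

```bash
echo '[{"jaw":0.4, "sz":0.024}, {"jaw":0.4}]' | python3 shift.py; echo '[{"jaw":0.4, "sz":0.024}, {"jaw":0.4}]' | python3 shift.py
```

```text
time: 8.8
tool_pos: [0.5224, -0.2738, 0.0175]
tool_rot: [0.001, 0.623, 0.782, -0.001]
contact_force: [-3.0, 0.8, 5.5]
gripper_width: 0.669
grasp_force: 65.9
time: 9.05
tool_pos: [0.5225, -0.274, 0.0174]
tool_rot: [0.0, 0.623, 0.782, -0.001]
contact_force: [-5.9, 3.0, 13.2]
gripper_width: 0.671
grasp_force: 66.5
```

The manual's scale: shifts go in shares of 62.5 mm and turns go in units of 0.2 rad. Converting my numbers, -0.03 m is -0.48, -0.01 m is -0.16.

```bash
echo '[{"jaw":0.85, "sz":-0.016}, {"jaw":0.85}, {"jaw":0.85}, {"jaw":0.85, "sz":-0.16}, {"jaw":0.85, "sz":-0.48}]' | python3 shift.py; echo '[{"jaw":0.85, "sz":-0.72}, {"jaw":0.85, "sz":-0.8}, {"jaw":0.85, "sz":-0.8}, {"jaw":0.85, "sz":-0.64}]' | python3 shift.py; python3 goal.py rack d 0.12
```

```text
time: 9.68
tool_pos: [0.5208, -0.2725, 0.0545]
tool_rot: [-0.001, 0.623, 0.782, -0.001]
contact_force: [-0.3, -0.6, -0.2]
gripper_width: 0.853
grasp_force: 0.0
time: 10.18
tool_pos: [0.5225, -0.2732, 0.2441]
tool_rot: [0.002, 0.623, 0.782, -0.001]
contact_force: [0.1, 0.2, -0.6]
gripper_width: 0.851
grasp_force: 0.0
t 10.18 pos [ 0.5225 -0.2732  0.2441] goal [0.4346 0.1202 0.1859]
turn [-0.354 -0.536 -1.118] shift after [ 0.1646  0.37   -0.0441] shift now [0.4034 0.0024 0.0565] w 0.851 F [ 0.1  0.2 -0.6] g 0.0 j [-0.61 -0.04  1.69 -0.    1.49 -0.83]
```

```bash
echo '[{"jaw":0.6, "sx":0.9216, "sy":0.0048}, {"jaw":0.6, "sx":0.9216, "sy":0.0048}, {"jaw":0.6, "sx":0.9216, "sy":0.0048}, {"jaw":0.6, "sx":0.9216, "sy":0.0048}, {"jaw":0.6, "sx":0.9216, "sy":0.0048}]' | python3 shift.py; echo '[{"jaw":0.6, "sx":0.9216, "sy":0.0048}, {"jaw":0.6, "sx":0.9216, "sy":0.0048}, {"jaw":0.6, "rz":-0.83}, {"jaw":0.6, "rz":-0.83}, {"jaw":0.6, "rz":-0.83}]' | python3 shift.py; echo '[{"jaw":0.6, "rz":-0.83}, {"jaw":0.6, "rz":-0.83}, {"jaw":0.6, "rz":-0.83}, {"jaw":0.6, "rz":-0.8}, {"jaw":0.6, "ry":-0.76}]' | python3 shift.py;echo '[{"jaw":0.6, "ry":-0.76}, {"jaw":0.6, "ry":-0.76}, {"jaw":0.6, "ry":-0.77}, {"jaw":0.6}]' | python3 shift.py; python3 goal.py rack d 0.05
cat > look.py <<'E'
import sys; from geo import *
im=manip.grab_frame("top")[:,:,::-1]; cv2.imwrite(f"pics/top_{sys.argv[1]}.png",im)
sd=manip.grab_frame("side")[:,:,::-1]; cv2.imwrite(f"pics/side_{sys.argv[1]}.png",sd)
m=(im[:,:,0].astype(int)-im[:,:,2]>25).astype(np.uint8); m[:,:365]=0; m[:,470:]=0; m[:195]=0; m[280:]=0
k,l,st,_=cv2.connectedComponentsWithStats(m)
for i in range(1,k):
    if st[i,4]>20:
        ys,xs=np.where(l==i); print(st[i],hullc(np.c_[xs,ys]))
CX=[.51091,-.23280,.2275]
# white hub ring / disc centre predicted pixels
for nm,P in {"a hubtop":(.0017,.0173,.040),"low disc":(.0017,-.0367,.0365),"d disc":(.0017,-.0367,.0435),"d hubtop":(.0017,-.0367,.072),"up disc":(.0017,.0173,.0685)}.items(): print(nm,proj("top",place(CX,P)).round(1),proj("side",place(CX,P)).round(1))
E
python3 look.py l1
```

```text
time: 10.8
tool_pos: [0.4584, 0.0096, 0.2409]
tool_rot: [0.001, 0.623, 0.782, -0.0]
contact_force: [-0.8, 0.6, -0.2]
gripper_width: 0.599
grasp_force: 0.0
time: 11.42
tool_pos: [0.4337, 0.1207, 0.2405]
tool_rot: [0.001, 0.408, 0.913, -0.001]
contact_force: [0.1, 0.2, 0.1]
gripper_width: 0.604
grasp_force: 0.0
time: 12.05
tool_pos: [0.4352, 0.1199, 0.2404]
tool_rot: [0.077, 0.094, 0.993, -0.008]
contact_force: [-0.5, 1.0, 0.6]
gripper_width: 0.6
grasp_force: 0.0
time: 12.55
tool_pos: [0.4319, 0.1208, 0.2381]
tool_rot: [0.298, 0.089, 0.95, -0.029]
contact_force: [0.9, -0.0, 1.0]
gripper_width: 0.601
grasp_force: 0.0
t 12.55 pos [0.4319 0.1208 0.2381] goal [0.474  0.1127 0.1285]
turn [-0.001 -0.003  0.003] shift after [ 0.0277 -0.0002  0.1143] shift now [0.0274 0.     0.1144] w 0.601 F [ 0.9 -0.   1. ] g 0.0 j [ 0.26 -0.81  2.33 -0.29  1.08 -1.06]
[388 223  45  30 433] [410.15715556 237.85973333]
a hubtop [[400.4 240.2]] [[339.6 304. ]]
low disc [[420.4 235.9]] [[366.3 321.4]]
d disc [[421.1 235.6]] [[366.6 318.7]]
d hubtop [[424.2 234.6]] [[367.7 307.3]]
up disc [[403.  239.3]] [[340.  292.7]]
```

Converted, 0.0055 m is 0.088, 0.033 m is 0.528, -0.003 rad is -0.015.

```bash
echo '[{"jaw":0.6, "sx":0.12, "sz":0.528, "ry":-0.015}, {"jaw":0.6, "sx":0.12, "sz":0.528}, {"jaw":0.6, "sx":0.12, "sz":0.528}, {"jaw":0.6, "sx":0.088, "sz":0.24}, {"jaw":0.6}]' | python3 shift.py; python3 goal.py rack d 0.03; echo '[{"jaw":0.6, "sz":0.16}, {"jaw":0.6, "sz":0.16}, {"jaw":0.6}]' | python3 shift.py;python3 goal.py rack d 0.0055
```

```text
time: 13.28
tool_pos: [0.4761, 0.1114, 0.1296]
tool_rot: [0.299, 0.09, 0.95, -0.03]
contact_force: [-0.1, -0.5, -0.3]
gripper_width: 0.599
grasp_force: 0.0
t 13.28 pos [0.4761 0.1114 0.1296] goal [0.4853 0.1105 0.1122]
turn [-0.004 -0.001  0.   ] shift after [0.0025 0.0008 0.0195] shift now [0.0025 0.0009 0.0195] w 0.599 F [-0.1 -0.5 -0.3] g 0.0 j [ 0.21 -0.56  2.38 -0.32  0.78 -1.01]
time: 13.65
tool_pos: [0.487, 0.1098, 0.1136]
tool_rot: [0.3, 0.09, 0.949, -0.03]
contact_force: [0.2, -0.7, -0.2]
gripper_width: 0.6
grasp_force: 0.0
t 13.65 pos [0.487  0.1098 0.1136] goal [0.4991 0.1079 0.0921]
turn [-0.002  0.001  0.001] shift after [0.0024 0.0004 0.0246] shift now [0.0024 0.0004 0.0246] w 0.600 F [ 0.2 -0.7 -0.2] g 0.0 j [ 0.19 -0.5   2.37 -0.33  0.73 -1.  ]
```

Converted, 0.01 m is 0.16, 0.004 m is 0.064.

```bash
echo '[{"jaw":0.6, "sx":0.048, "sz":0.16}, {"jaw":0.6, "sz":0.16}, {"jaw":0.6, "sx":0.016, "sz":0.064}, {"jaw":0.6}]' | python3 shift.py; python3 goal.py rack d 0.0055
```

```text
time: 14.15
tool_pos: [0.4971, 0.1078, 0.0915]
tool_rot: [0.3, 0.09, 0.949, -0.03]
contact_force: [-0.3, 0.2, 0.8]
gripper_width: 0.603
grasp_force: 0.0
t 14.15 pos [0.4971 0.1078 0.0915] goal [0.4991 0.1079 0.0921]
turn [-0.002  0.001  0.001] shift after [-0.0019  0.0004  0.0006] shift now [-0.0019  0.0004  0.0006] w 0.603 F [-0.3  0.2  0.8] g 0.0 j [ 0.18 -0.43  2.36 -0.35  0.66 -0.98]
```

Good; close.

Converted, -0.0015 m is -0.024.

```bash
echo '[{"jaw":0.15, "sx":-0.024}, {"jaw":0.15}, {"jaw":0.15}, {"jaw":0.15}]' | python3 shift.py;  python3 goal.py rack d 0.0055; echo '[{"jaw":0.15, "sz":-0.16}, {"jaw":0.15, "sz":-0.4}, {"jaw":0.15, "sz":-0.64}, {"jaw":0.15, "sz":-0.64}, {"jaw":0.15}]' | python3 shift.py; python3 goal.py cad 0.0017 -0.0367 0.14
```

```text
time: 14.65
tool_pos: [0.4983, 0.1078, 0.0933]
tool_rot: [0.3, 0.09, 0.949, -0.029]
contact_force: [-4.9, -0.2, 4.2]
gripper_width: 0.401
grasp_force: 59.1
t 14.65 pos [0.4983 0.1078 0.0933] goal [0.4991 0.1079 0.0921]
turn [-0.002  0.002  0.001] shift after [0.0001 0.0002 0.0015] shift now [0.0001 0.0002 0.0015] w 0.401 F [-4.9 -0.2  4.2] g 59.1 j [ 0.18 -0.43  2.36 -0.35  0.66 -0.98]
time: 15.28
tool_pos: [0.4342, 0.1213, 0.1916]
tool_rot: [0.304, 0.089, 0.948, -0.028]
contact_force: [0.4, 0.7, -2.2]
gripper_width: 0.4
grasp_force: 60.3
t 15.28 pos [0.4342 0.1213 0.1916] goal [ 0.5208 -0.2682  0.14  ]
turn [0.36  0.548 1.116] shift after [-0.399  -0.0034  0.0516] shift now [-0.0987 -0.3666  0.1331] w 0.400 F [ 0.4  0.7 -2.2] g 60.3 j [ 0.26 -0.78  2.4  -0.31  0.98 -1.02]
caddy pos [0.0051 0.3623 0.1916]
```

Converted, -0.01 m is -0.16, 0.165 rad is 0.825.

```bash
echo '[{"jaw":0.15, "sz":-0.16, "ry":0.77}, {"jaw":0.15, "sz":-0.16, "ry":0.77}, {"jaw":0.15, "sz":-0.16, "ry":0.77}, {"jaw":0.15, "sz":-0.16, "ry":0.77}, {"jaw":0.15, "rz":0.825}]' | python3 shift.py; echo '[{"jaw":0.15, "rz":0.825}, {"jaw":0.15, "rz":0.825}, {"jaw":0.15, "rz":0.825}, {"jaw":0.15, "rz":0.825}, {"jaw":0.15, "rz":0.825}]' | python3 shift.py; echo '[{"jaw":0.15, "rz":0.8}, {"jaw":0.15}]' | python3 shift.py; python3 goal.py cad 0.0017 -0.0367 0.13
```

```text
time: 15.9
tool_pos: [0.4208, 0.1224, 0.2228]
tool_rot: [-0.003, 0.179, 0.984, -0.001]
contact_force: [-0.3, -0.2, -2.9]
gripper_width: 0.399
grasp_force: 60.3
time: 16.52
tool_pos: [0.4188, 0.1229, 0.2217]
tool_rot: [-0.002, 0.558, 0.83, -0.002]
contact_force: [0.4, -0.7, -2.2]
gripper_width: 0.393
grasp_force: 60.3
time: 16.77
tool_pos: [0.4188, 0.1229, 0.2221]
tool_rot: [-0.002, 0.62, 0.785, -0.002]
contact_force: [-0.6, -0.1, -2.1]
gripper_width: 0.402
grasp_force: 60.3
t 16.77 pos [0.4188 0.1229 0.2221] goal [ 0.5208 -0.2682  0.13  ]
turn [-0.006  0.001  0.006] shift after [-0.404   0.0112  0.0921] shift now [-0.404   0.0094  0.0922] w 0.402 F [-0.6 -0.1 -2.1] g 60.3 j [ 0.12 -0.42  2.04 -0.    1.53 -0.12]
caddy pos [-0.0095  0.3673  0.2221]
```

```bash
echo '[{"jaw":0.15, "sx":-0.9232, "sy":0.0256, "rx":-0.03, "rz":0.03}, {"jaw":0.15, "sx":-0.9232, "sy":0.0256}, {"jaw":0.15, "sx":-0.9232, "sy":0.0256}, {"jaw":0.15, "sx":-0.9232, "sy":0.0256}, {"jaw":0.15, "sx":-0.9232, "sy":0.0256, "sz":0.32}]' | python3 shift.py; echo '[{"jaw":0.15, "sx":-0.9232, "sy":0.0256, "sz":0.32}, {"jaw":0.15, "sx":-0.9232, "sy":0.0256, "sz":0.32}, {"jaw":0.15, "sz":0.48}, {"jaw":0.15}, {"jaw":0.15}]' | python3 shift.py; python3 goal.py cad 0.0017 -0.0367 0.06
```

```text
time: 17.4
tool_pos: [0.4933, -0.1588, 0.205]
tool_rot: [0.003, 0.622, 0.783, 0.001]
contact_force: [1.4, 0.1, -1.6]
gripper_width: 0.398
grasp_force: 60.3
time: 18.02
tool_pos: [0.5213, -0.2676, 0.1344]
tool_rot: [0.001, 0.622, 0.783, 0.001]
contact_force: [0.0, 0.3, -1.0]
gripper_width: 0.397
grasp_force: 60.4
t 18.02 pos [ 0.5213 -0.2676  0.1344] goal [ 0.5208 -0.2682  0.06  ]
turn [0.003 0.001 0.   ] shift after [-0.0005 -0.0006  0.0744] shift now [-0.0004 -0.0008  0.0744] w 0.397 F [ 0.   0.3 -1. ] g 60.4 j [-0.6   0.04  1.79  0.    1.31 -0.83]
caddy pos [ 0.0023 -0.0362  0.1344]
```

```bash
echo '[{"jaw":0.15, "sx":-0.008, "sy":-0.0096, "sz":0.48, "rx":0.015}, {"jaw":0.15, "sz":0.48}, {"jaw":0.15, "sz":0.224}, {"jaw":0.15, "sz":0.048}, {"jaw":0.15}]' | python3 shift.py; python3 goal.py cad 0.0017 -0.0367 0.0505; echo '[{"jaw":0.15, "sz":0.048}, {"jaw":0.15}]' | python3 shift.py; echo '[{"jaw":0.15, "sz":0.024}, {"jaw":0.15}]' | python3 shift.py; echo '[{"jaw":0.15, "sz":0.024}, {"jaw":0.15}]' | python3 shift.py
```

```text
time: 18.65
tool_pos: [0.5217, -0.2689, 0.0585]
tool_rot: [0.001, 0.623, 0.782, -0.0]
contact_force: [-0.7, -0.0, -1.4]
gripper_width: 0.401
grasp_force: 60.4
t 18.65 pos [ 0.5217 -0.2689  0.0585] goal [ 0.5208 -0.2682  0.0505]
turn [ 0.001  0.002 -0.001] shift after [ 0.0009 -0.0006  0.008 ] shift now [ 0.0009 -0.0006  0.008 ] w 0.401 F [-0.7 -0.  -1.4] g 60.4 j [-0.6   0.13  1.84 -0.    1.17 -0.83]
caddy pos [ 0.0023 -0.0376  0.0585]
time: 18.9
tool_pos: [0.521, -0.2687, 0.0546]
tool_rot: [0.001, 0.623, 0.782, -0.0]
contact_force: [0.5, 0.3, -2.4]
gripper_width: 0.398
grasp_force: 60.4
time: 19.15
tool_pos: [0.5207, -0.2685, 0.0524]
tool_rot: [0.0, 0.623, 0.782, -0.0]
contact_force: [0.4, -1.1, -0.8]
gripper_width: 0.397
grasp_force: 60.4
time: 19.4
tool_pos: [0.5207, -0.2685, 0.0508]
tool_rot: [0.0, 0.623, 0.782, -0.0]
contact_force: [-0.6, 0.7, -1.5]
gripper_width: 0.399
grasp_force: 60.4
```

Converted, 0.0012 m is 0.0192.

```bash
echo '[{"jaw":0.15, "sz":0.0192}, {"jaw":0.15}]' | python3 shift.py; echo '[{"jaw":0.15, "sz":0.0192}, {"jaw":0.15}]' | python3 shift.py; python3 goal.py cad 0.0017 -0.0367 0.0505
```

```text
time: 19.65
tool_pos: [0.5209, -0.2686, 0.0502]
tool_rot: [0.0, 0.623, 0.782, -0.0]
contact_force: [-1.3, 0.3, 0.4]
gripper_width: 0.401
grasp_force: 60.7
time: 19.9
tool_pos: [0.521, -0.2688, 0.0502]
tool_rot: [0.0, 0.623, 0.782, -0.0]
contact_force: [-3.6, 1.7, 7.0]
gripper_width: 0.397
grasp_force: 61.3
t 19.90 pos [ 0.521  -0.2688  0.0502] goal [ 0.5208 -0.2682  0.0505]
turn [-0.     0.001 -0.001] shift after [ 0.0006 -0.     -0.0003] shift now [ 0.0006 -0.     -0.0003] w 0.397 F [-3.6  1.7  7. ] g 61.3 j [-0.6   0.14  1.84 -0.    1.16 -0.83]
caddy pos [ 0.0017 -0.0373  0.0502]
```

```bash
echo '[{"jaw":0.6}, {"jaw":0.6}, {"jaw":0.6}, {"jaw":0.6, "sz":-0.16}, {"jaw":0.6, "sz":-0.48}]' | python3 shift.py; echo '[{"jaw":0.6, "sz":-0.72}, {"jaw":0.6, "sz":-0.8}, {"jaw":0.6, "sz":-0.8}, {"jaw":0.6}]' | python3 shift.py; python3 goal.py rack b 0.12
```

```text
time: 20.52
tool_pos: [0.5195, -0.2677, 0.0875]
tool_rot: [-0.002, 0.623, 0.782, -0.0]
contact_force: [0.2, 0.2, 0.5]
gripper_width: 0.601
grasp_force: 0.0
time: 21.02
tool_pos: [0.5233, -0.2701, 0.241]
tool_rot: [0.006, 0.623, 0.782, 0.0]
contact_force: [0.8, -0.2, -0.7]
gripper_width: 0.598
grasp_force: 0.0
t 21.02 pos [ 0.5233 -0.2701  0.241 ] goal [0.4734 0.3235 0.1859]
turn [-0.351 -0.527 -1.118] shift after [ 0.1629  0.5737 -0.0468] shift now [0.5902 0.084  0.0501] w 0.598 F [ 0.8 -0.2 -0.7] g 0.0 j [-0.6  -0.05  1.7  -0.    1.48 -0.83]
```

Converted, 0.059 m is 0.944, 0.0084 m is 0.1344.

```bash
echo '[{"jaw":0.8, "sx":0.944, "sy":0.1344}, {"jaw":0.8, "sx":0.944, "sy":0.1344}, {"jaw":0.8, "sx":0.944, "sy":0.1344}, {"jaw":0.8, "sx":0.944, "sy":0.1344}, {"jaw":0.8, "sx":0.944, "sy":0.1344}]' | python3 shift.py; echo '[{"jaw":0.8, "sx":0.944, "sy":0.1344}, {"jaw":0.8, "sx":0.944, "sy":0.1344}, {"jaw":0.8, "sx":0.944, "sy":0.1344}, {"jaw":0.8, "sx":0.944, "sy":0.1344}, {"jaw":0.8, "sx":0.944, "sy":0.1344}]' | python3 shift.py; echo '[{"jaw":0.8, "rz":-0.83}, {"jaw":0.8, "rz":-0.83}, {"jaw":0.8, "rz":-0.83}, {"jaw":0.8, "rz":-0.83}, {"jaw":0.8, "rz":-0.83}]' | python3 shift.py;echo '[{"jaw":0.8, "rz":-0.83}, {"jaw":0.8, "rz":-0.81}, {"jaw":0.8, "ry":-0.76}, {"jaw":0.8, "ry":-0.76}, {"jaw":0.8, "ry":-0.76}]' | python3 shift.py; echo '[{"jaw":0.8, "ry":-0.76}, {"jaw":0.8}, {"jaw":0.8}]' | python3 shift.py; python3 goal.py rack b 0.05; python3 look.py l2
```

```text
time: 21.65
tool_pos: [0.4947, 0.0303, 0.2327]
tool_rot: [-0.0, 0.623, 0.782, -0.0]
contact_force: [0.7, 0.2, 0.2]
gripper_width: 0.794
grasp_force: 0.0
time: 22.28
tool_pos: [0.4696, 0.3272, 0.2324]
tool_rot: [0.0, 0.623, 0.782, -0.001]
contact_force: [1.0, -0.4, -0.0]
gripper_width: 0.803
grasp_force: 0.0
time: 22.9
tool_pos: [0.4699, 0.3252, 0.2322]
tool_rot: [-0.0, 0.252, 0.968, -0.001]
contact_force: [1.2, -0.3, -0.0]
gripper_width: 0.799
grasp_force: 0.0
time: 23.52
tool_pos: [0.4703, 0.3253, 0.233]
tool_rot: [0.227, 0.091, 0.969, -0.022]
contact_force: [0.3, 0.0, -1.3]
gripper_width: 0.796
grasp_force: 0.0
time: 23.9
tool_pos: [0.4707, 0.3255, 0.2334]
tool_rot: [0.297, 0.089, 0.95, -0.028]
contact_force: [0.4, 1.0, 0.8]
gripper_width: 0.798
grasp_force: 0.0
t 23.90 pos [0.4707 0.3255 0.2334] goal [0.5128 0.316  0.1285]
turn [ 0.    -0.004  0.002] shift after [ 0.0248 -0.0014  0.1106] shift now [ 0.0244 -0.0014  0.1107] w 0.798 F [0.4 1.  0.8] g 0.0 j [ 0.69 -0.29  2.01 -0.52  1.07 -0.52]
[388 224  46  29 461] [410.60750735 238.08268466]
a hubtop [[400.4 240.2]] [[339.6 304. ]]
low disc [[420.4 235.9]] [[366.3 321.4]]
d disc [[421.1 235.6]] [[366.6 318.7]]
d hubtop [[424.2 234.6]] [[367.7 307.3]]
up disc [[403.  239.3]] [[340.  292.7]]
```

Converted, 0.035 m is 0.56, 0.0085 m is 0.136, -0.004 rad is -0.02.

```bash
echo '[{"jaw":0.8, "sx":0.136, "sy":-0.0224, "sz":0.56, "ry":-0.02}, {"jaw":0.8, "sx":0.136, "sz":0.56}, {"jaw":0.8, "sx":0.12, "sz":0.56}, {"jaw":0.8}, {"jaw":0.8}]' | python3 shift.py; python3 goal.py rack b 0.03; echo '[{"jaw":0.8, "sx":0.016, "sz":0.208}, {"jaw":0.8, "sx":0.016, "sz":0.192}, {"jaw":0.8}]' | python3 shift.py;python3 goal.py rack b 0.005
```

```text
time: 24.62
tool_pos: [0.5107, 0.3168, 0.1348]
tool_rot: [0.301, 0.089, 0.949, -0.028]
contact_force: [-0.2, -0.3, 0.6]
gripper_width: 0.799
grasp_force: 0.0
t 24.62 pos [0.5107 0.3168 0.1348] goal [0.5241 0.3139 0.1122]
turn [0.001 0.002 0.   ] shift after [ 0.0017 -0.0004  0.0264] shift now [ 0.0018 -0.0004  0.0264] w 0.799 F [-0.2 -0.3  0.6] g 0.0 j [ 0.63 -0.12  2.04 -0.58  0.86 -0.45]
time: 25.0
tool_pos: [0.5218, 0.3136, 0.1101]
tool_rot: [0.299, 0.089, 0.95, -0.029]
contact_force: [0.3, 0.7, 0.2]
gripper_width: 0.797
grasp_force: 0.0
t 25.00 pos [0.5218 0.3136 0.1101] goal [0.5382 0.3112 0.0917]
turn [-0.001 -0.     0.002] shift after [-0.003   0.0007  0.0246] shift now [-0.003   0.0007  0.0246] w 0.797 F [0.3 0.7 0.2] g 0.0 j [ 0.61 -0.07  2.04 -0.6   0.81 -0.44]
```

```bash
echo '[{"jaw":0.8, "sx":-0.032, "sy":0.008, "sz":0.208}, {"jaw":0.8, "sz":0.192}, {"jaw":0.8}]' | python3 shift.py;python3 goal.py rack b -0.023
```

```text
time: 25.38
tool_pos: [0.5377, 0.3109, 0.0905]
tool_rot: [0.299, 0.089, 0.95, -0.029]
contact_force: [-0.3, -0.3, -0.7]
gripper_width: 0.803
grasp_force: 0.0
t 25.38 pos [0.5377 0.3109 0.0905] goal [0.5539 0.3082 0.0687]
turn [-0.002 -0.001  0.002] shift after [-0.001   0.0004  0.0273] shift now [-0.001   0.0004  0.0273] w 0.803 F [-0.3 -0.3 -0.7] g 0.0 j [ 0.59 -0.01  2.02 -0.61  0.77 -0.43]
```

Converted, 0.013 m is 0.208.

```bash
echo '[{"jaw":0.8, "sz":0.208}, {"jaw":0.8, "sz":0.208}, {"jaw":0.8}]' | python3 shift.py;python3 goal.py rack b -0.023
```

```text
time: 25.75
tool_pos: [0.5523, 0.3081, 0.0692]
tool_rot: [0.299, 0.089, 0.95, -0.029]
contact_force: [-0.2, -0.1, 0.1]
gripper_width: 0.801
grasp_force: 0.0
t 25.75 pos [0.5523 0.3081 0.0692] goal [0.5539 0.3082 0.0687]
turn [-0.001 -0.001  0.002] shift after [-0.001   0.0004  0.0013] shift now [-0.001   0.0004  0.0013] w 0.801 F [-0.2 -0.1  0.1] g 0.0 j [ 0.57  0.04  2.01 -0.63  0.73 -0.41]
```

Converted, -0.045 m is -0.72, -0.04 m is -0.64, 0.165 rad is 0.825.

```bash
echo '[{"jaw":0.4}, {"jaw":0.4}, {"jaw":0.4}, {"jaw":0.4}]' | python3 shift.py;python3 goal.py rack b -0.023; echo '[{"jaw":0.4, "sz":-0.16}, {"jaw":0.4, "sz":-0.4}, {"jaw":0.4, "sz":-0.64}, {"jaw":0.4, "sz":-0.72}, {"jaw":0.4, "sz":-0.72}]' | python3 shift.py; echo '[{"jaw":0.4, "sz":-0.16, "ry":0.75}, {"jaw":0.4, "sz":-0.16, "ry":0.75}, {"jaw":0.4, "sz":-0.16, "ry":0.75}, {"jaw":0.4, "sz":-0.16, "ry":0.77}, {"jaw":0.4, "rz":0.825}]' | python3 shift.py;echo '[{"jaw":0.4, "rz":0.825}, {"jaw":0.4, "rz":0.825}, {"jaw":0.4, "rz":0.825}, {"jaw":0.4, "rz":0.825}, {"jaw":0.4, "rz":0.825}]' | python3 shift.py; echo '[{"jaw":0.4, "rz":0.825}, {"jaw":0.4}]' | python3 shift.py; python3 goal.py cad 0.0017 0.0173 0.18
```

```text
time: 26.25
tool_pos: [0.5522, 0.3085, 0.0708]
tool_rot: [0.3, 0.089, 0.949, -0.029]
contact_force: [-5.0, -2.6, 3.0]
gripper_width: 0.673
grasp_force: 63.4
t 26.25 pos [0.5522 0.3085 0.0708] goal [0.5539 0.3082 0.0687]
turn [-0.001  0.001  0.002] shift after [-0.0002  0.      0.0027] shift now [-0.0002  0.      0.0027] w 0.673 F [-5.  -2.6  3. ] g 63.4 j [ 0.57  0.04  2.01 -0.63  0.73 -0.41]
time: 26.88
tool_pos: [0.4583, 0.327, 0.2072]
tool_rot: [0.3, 0.089, 0.949, -0.028]
contact_force: [0.7, 1.2, -0.9]
gripper_width: 0.674
grasp_force: 65.0
time: 27.5
tool_pos: [0.4471, 0.3295, 0.2443]
tool_rot: [0.005, 0.178, 0.984, 0.001]
contact_force: [0.1, 0.0, -2.0]
gripper_width: 0.676
grasp_force: 65.0
time: 28.12
tool_pos: [0.4447, 0.3298, 0.2428]
tool_rot: [0.004, 0.557, 0.831, 0.002]
contact_force: [0.2, -0.2, -2.1]
gripper_width: 0.673
grasp_force: 65.0
time: 28.38
tool_pos: [0.4447, 0.3297, 0.2427]
tool_rot: [0.004, 0.621, 0.784, 0.002]
contact_force: [-0.1, -0.2, -1.0]
gripper_width: 0.675
grasp_force: 65.0
t 28.38 pos [0.4447 0.3297 0.2427] goal [ 0.5087 -0.2156  0.18  ]
turn [0.008 0.004 0.004] shift after [-0.5456 -0.0607  0.0627] shift now [-0.5452 -0.0634  0.0641] w 0.675 F [-0.1 -0.2 -1. ] g 65.0 j [ 0.51 -0.13  1.77 -0.01  1.49  0.28]
caddy pos [0.0624 0.5629 0.2427]
```

Converted, -0.0545 m is -0.872, -0.0061 m is -0.0976, 0.008 rad is 0.04.

```bash
echo '[{"jaw":0.4, "sx":-0.872, "sy":-0.0976, "rx":0.04, "ry":0.02, "rz":0.02}, {"jaw":0.4, "sx":-0.872, "sy":-0.0976}, {"jaw":0.4, "sx":-0.872, "sy":-0.0976}, {"jaw":0.4, "sx":-0.872, "sy":-0.0976}, {"jaw":0.4, "sx":-0.872, "sy":-0.0976}]' | python3 shift.py; echo '[{"jaw":0.4, "sx":-0.872, "sy":-0.0976}, {"jaw":0.4, "sx":-0.872, "sy":-0.0976}, {"jaw":0.4, "sx":-0.872, "sy":-0.0976, "sz":0.16}, {"jaw":0.4, "sx":-0.872, "sy":-0.0976, "sz":0.32}, {"jaw":0.4, "sx":-0.872, "sy":-0.0976, "sz":0.32}]' | python3 shift.py; echo '[{"jaw":0.4, "sz":0.48}, {"jaw":0.4, "sz":0.48}, {"jaw":0.4}, {"jaw":0.4}]' | python3 shift.py; python3 goal.py cad 0.0017 0.0173 0.07
```

```text
time: 29.0
tool_pos: [0.4762, 0.0555, 0.243]
tool_rot: [0.0, 0.622, 0.783, 0.0]
contact_force: [1.2, 0.5, -1.2]
gripper_width: 0.673
grasp_force: 65.0
time: 29.62
tool_pos: [0.5075, -0.2173, 0.1928]
tool_rot: [0.001, 0.622, 0.783, -0.0]
contact_force: [0.4, 0.2, -1.4]
gripper_width: 0.673
grasp_force: 65.0
time: 30.12
tool_pos: [0.5079, -0.2157, 0.1341]
tool_rot: [0.001, 0.623, 0.783, -0.0]
contact_force: [0.6, -0.1, -2.1]
gripper_width: 0.672
grasp_force: 65.0
t 30.12 pos [ 0.5079 -0.2157  0.1341] goal [ 0.5087 -0.2156  0.07  ]
turn [ 0.001  0.001 -0.001] shift after [-0.0001  0.0008  0.0641] shift now [0.     0.0008 0.0641] w 0.672 F [ 0.6 -0.1 -2.1] g 65.0 j [-0.54 -0.04  1.87 -0.    1.31 -0.76]
caddy pos [0.0009 0.0174 0.1341]
```

```bash
echo '[{"jaw":0.4, "sy":0.0128, "sz":0.4}, {"jaw":0.4, "sz":0.4}, {"jaw":0.4, "sz":0.224}, {"jaw":0.4}]' | python3 shift.py; echo '[{"jaw":0.4, "sz":0.112}, {"jaw":0.4, "sz":0.096}, {"jaw":0.4, "sz":0.048}, {"jaw":0.4}]' | python3 shift.py; python3 goal.py cad 0.0017 0.0173 0.0482
```

```text
time: 30.62
tool_pos: [0.5078, -0.2152, 0.0688]
tool_rot: [-0.0, 0.623, 0.782, -0.0]
contact_force: [0.4, -0.2, -1.1]
gripper_width: 0.674
grasp_force: 65.0
time: 31.12
tool_pos: [0.5076, -0.2152, 0.0524]
tool_rot: [-0.001, 0.623, 0.782, -0.0]
contact_force: [0.2, -0.5, -2.0]
gripper_width: 0.675
grasp_force: 65.0
t 31.12 pos [ 0.5076 -0.2152  0.0524] goal [ 0.5087 -0.2156  0.0482]
turn [-0.001 -0.    -0.002] shift after [-0.0005  0.0009  0.0042] shift now [-0.0005  0.0009  0.0042] w 0.675 F [ 0.2 -0.5 -2. ] g 65.0 j [-0.54  0.06  1.92 -0.    1.16 -0.76]
caddy pos [0.0008 0.0178 0.0524]
```

```bash
echo '[{"jaw":0.4, "sx":-0.0064, "sy":0.0128, "sz":0.032}, {"jaw":0.4}]' | python3 shift.py; echo '[{"jaw":0.4, "sz":0.024}, {"jaw":0.4}]' | python3 shift.py; echo '[{"jaw":0.4, "sz":0.0192}, {"jaw":0.4}]' | python3 shift.py;  python3 goal.py cad 0.0017 0.0173 0.0482
```

```text
time: 31.38
tool_pos: [0.5087, -0.2156, 0.0507]
tool_rot: [-0.0, 0.623, 0.782, -0.0]
contact_force: [0.2, 0.7, -1.5]
gripper_width: 0.676
grasp_force: 65.0
time: 31.62
tool_pos: [0.5086, -0.2155, 0.049]
tool_rot: [-0.0, 0.623, 0.782, -0.0]
contact_force: [0.4, -0.7, -1.6]
gripper_width: 0.673
grasp_force: 65.0
time: 31.88
tool_pos: [0.5088, -0.2157, 0.0484]
tool_rot: [-0.0, 0.623, 0.782, -0.0]
contact_force: [-1.4, 1.3, 1.3]
gripper_width: 0.675
grasp_force: 65.4
t 31.88 pos [ 0.5088 -0.2157  0.0484] goal [ 0.5087 -0.2156  0.0482]
turn [-0.001  0.    -0.002] shift after [ 0.0001 -0.0001  0.0002] shift now [ 0.0001 -0.0001  0.0002] w 0.675 F [-1.4  1.3  1.3] g 65.4 j [-0.54  0.07  1.92 -0.    1.15 -0.76]
caddy pos [0.0018 0.0172 0.0484]
```

```bash
echo '[{"jaw":0.4, "sz":0.0128}, {"jaw":0.8}, {"jaw":0.8}, {"jaw":0.8}, {"jaw":0.8, "sz":-0.16}]' | python3 shift.py; echo '[{"jaw":0.8, "sz":-0.48}, {"jaw":0.8, "sz":-0.72}, {"jaw":0.4, "sz":-0.72}]' | python3 shift.py; python3 goal.py cad 0.0 -0.125 0.14
```

```text
time: 32.5
tool_pos: [0.5079, -0.2151, 0.0565]
tool_rot: [-0.001, 0.623, 0.782, -0.0]
contact_force: [0.2, 0.9, -0.2]
gripper_width: 0.801
grasp_force: 0.0
time: 32.88
tool_pos: [0.5087, -0.2155, 0.179]
tool_rot: [-0.0, 0.623, 0.782, -0.0]
contact_force: [1.1, -0.6, -0.1]
gripper_width: 0.604
grasp_force: 0.0
t 32.88 pos [ 0.5087 -0.2155  0.179 ] goal [ 0.5391 -0.3546  0.14  ]
turn [-0.001  0.    -0.002] shift after [-0.1424 -0.0017  0.039 ] shift now [-0.1424 -0.0013  0.0391] w 0.604 F [ 1.1 -0.6 -0.1] g 0.0 j [-0.54 -0.08  1.83 -0.    1.39 -0.76]
caddy pos [0.0017 0.0174 0.179 ]
```

```bash
echo '[{"jaw":0.0, "sx":-0.768, "sy":-0.008}, {"jaw":0.0, "sx":-0.768, "sy":-0.008}, {"jaw":0.0, "sx":-0.744, "sy":-0.008, "sz":0.32}, {"jaw":0.0, "sz":0.304}, {"jaw":0}]' | python3 shift.py; python3 goal.py cad 0.0 -0.125 0.03; python3 - <<'E'
from geo import *
im={n:manip.grab_frame(n)[:,:,::-1] for n in C}
a=cv2.resize(im["top"][200:275,365:465],None,fx=4,fy=4,interpolation=2);b=cv2.resize(im["side"][250:400,290:440],None,fx=4,fy=4,interpolation=2)[:, :400]
b=cv2.resize(im["side"][260:385,295:395],None,fx=4,fy=4,interpolation=2)
a=cv2.copyMakeBorder(a,0,b.shape[0]-a.shape[0],0,0,0); cv2.imwrite("pics/stack.png",cv2.convertScaleAbs(np.hstack([a,b]),alpha=1.5))
E
```

```text
time: 33.5
tool_pos: [0.5377, -0.3534, 0.1358]
tool_rot: [-0.003, 0.623, 0.782, -0.0]
contact_force: [-0.9, 0.2, 0.2]
gripper_width: 0.002
grasp_force: 0.0
t 33.50 pos [ 0.5377 -0.3534  0.1358] goal [ 0.5391 -0.3546  0.03  ]
turn [-0.004 -0.004 -0.003] shift after [-0.0014  0.0011  0.1058] shift now [-0.0019  0.0014  0.1058] w 0.002 F [-0.9  0.2  0.2] g 0.0 j [-0.7   0.17  1.65 -0.    1.33 -0.92]
caddy pos [-0.0011 -0.1236  0.1358]
```

View pics/stack.png

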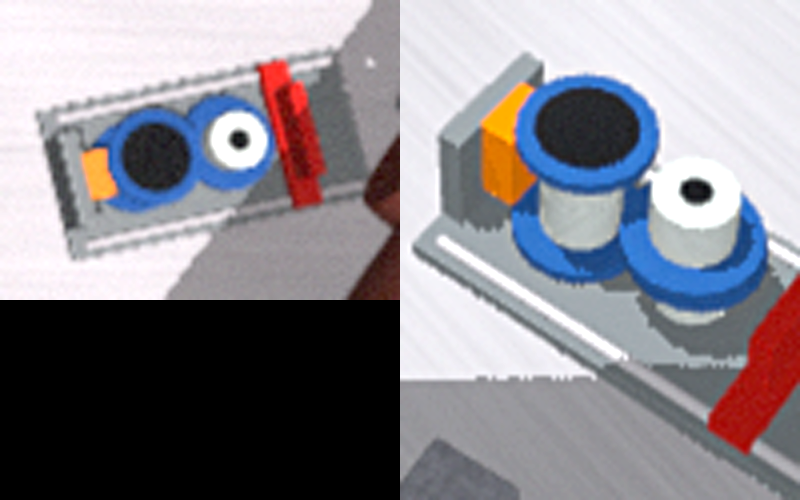

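The picture shows both columns stacked level and square: the upper hub-down disc is around (590,130), and hub_d's ring is around (695,190). A small gap remains between the columns, and the plate is still open. Next I'll lower the shut tips behind the plate.

Converted, 0.03 m is 0.48, 0.012 m is 0.192, -0.004 rad is -0.02.

```bash
echo '[{"jaw":0, "sx":-0.096, "sy":0.016, "sz":0.48, "rx":-0.02, "ry":-0.02}, {"jaw":0, "sz":0.48}, {"jaw":0, "sz":0.48}, {"jaw":0, "sz":0.192}, {"jaw":0}]' | python3 shift.py; python3 goal.py cad 0.001 -0.104 0.034
```

```text
time: 34.22
tool_pos: [0.5417, -0.36, 0.0364]
tool_rot: [0.002, 0.623, 0.782, 0.0]
contact_force: [0.4, 0.2, 0.7]
gripper_width: 0.002
grasp_force: 0.0
t 34.23 pos [ 0.5417 -0.36    0.0364] goal [ 0.5353 -0.3339  0.034 ]
turn [ 0.003  0.004 -0.002] shift after [ 0.0268 -0.0003  0.0024] shift now [ 0.0269 -0.0004  0.0023] w 0.002 F [0.4 0.2 0.7] g 0.0 j [-0.7   0.29  1.69  0.    1.16 -0.93]
caddy pos [ 0.0013 -0.1308  0.0364]
```

Converted, 0.01 m is 0.16, 0.009 m is 0.144, 0.003 rad is 0.015.

```bash
echo '[{"jaw":0, "sx":0.16, "sz":0.032, "rx":0.015, "ry":0.015}, {"jaw":0, "sx":0.144}, {"jaw":0}]' | python3 shift.py; echo '[{"jaw":0, "sx":0.064}, {"jaw":0, "sx":0.064}, {"jaw":0}]' | python3 shift.py; echo '[{"jaw":0, "sx":0.064}, {"jaw":0, "sx":0.064}, {"jaw":0}]' | python3 shift.py; python3 goal.py cad 0.001 -0.075 0.034
```

```text
time: 34.6
tool_pos: [0.5376, -0.3414, 0.0348]
tool_rot: [0.001, 0.623, 0.782, -0.0]
contact_force: [-0.8, 0.5, -0.4]
gripper_width: -0.0
grasp_force: 0.0
time: 34.98
tool_pos: [0.5355, -0.3341, 0.0341]
tool_rot: [0.0, 0.623, 0.782, -0.0]
contact_force: [-0.3, -0.2, -0.5]
gripper_width: 0.002
grasp_force: 0.0
time: 35.35
tool_pos: [0.5338, -0.3264, 0.0342]
tool_rot: [0.0, 0.623, 0.782, -0.0]
contact_force: [0.7, -2.1, -0.4]
gripper_width: -0.002
grasp_force: 0.6
t 35.35 pos [ 0.5338 -0.3264  0.0342] goal [ 0.5288 -0.3056  0.034 ]
turn [ 0.     0.001 -0.002] shift after [ 0.0213 -0.0002  0.0002] shift now [ 0.0213 -0.0002  0.0002] w -0.002 F [ 0.7 -2.1 -0.4] g 0.6 j [-0.67  0.25  1.75 -0.    1.15 -0.89]
caddy pos [ 0.0012 -0.0963  0.0342]
```

```bash
for i in 1; do :; done; echo '[{"jaw":0, "sx":0.048}, {"jaw":0, "sx":0.048}, {"jaw":0}]' | python3 shift.py; echo '[{"jaw":0, "sx":0.048}, {"jaw":0, "sx":0.048}, {"jaw":0}]' | python3 shift.py; python3 goal.py cad 0.001 -0.075 0.034
```

```text
time: 35.72
tool_pos: [0.5324, -0.3204, 0.0342]
tool_rot: [0.0, 0.623, 0.782, -0.0]
contact_force: [-0.2, -0.7, 0.5]
gripper_width: 0.001
grasp_force: 0.6
time: 36.1
tool_pos: [0.5312, -0.3154, 0.0342]
tool_rot: [0.001, 0.623, 0.782, -0.001]
contact_force: [0.6, -5.2, -1.8]
gripper_width: -0.002
grasp_force: 2.4
t 36.10 pos [ 0.5312 -0.3154  0.0342] goal [ 0.5288 -0.3056  0.034 ]
turn [ 0.     0.003 -0.002] shift after [ 0.0101 -0.0002  0.0002] shift now [ 0.0101 -0.0002  0.0002] w -0.002 F [ 0.6 -5.2 -1.8] g 2.4 j [-0.66  0.23  1.77 -0.    1.14 -0.88]
caddy pos [ 0.0012 -0.0851  0.0342]
```

Converted, 0.0015 m is 0.024.

```bash
echo '[{"jaw":0, "sx":0.024}, {"jaw":0, "sx":0.024}, {"jaw":0}]' | python3 shift.py; echo '[{"jaw":0, "sx":0.024}, {"jaw":0, "sx":0.024}, {"jaw":0}]' | python3 shift.py;echo '[{"jaw":0, "sx":0.024}, {"jaw":0, "sx":0.024}, {"jaw":0}]' | python3 shift.py; python3 goal.py cad 0.001 -0.075 0.034
```

```text
time: 36.48
tool_pos: [0.5306, -0.3128, 0.0343]
tool_rot: [0.001, 0.623, 0.782, -0.001]
contact_force: [0.5, -6.0, -1.5]
gripper_width: -0.0
grasp_force: 2.8
time: 36.85
tool_pos: [0.53, -0.3103, 0.0343]
tool_rot: [0.002, 0.623, 0.782, -0.001]
contact_force: [1.0, -5.9, -2.8]
gripper_width: -0.001
grasp_force: 3.5
time: 37.22
tool_pos: [0.5294, -0.3074, 0.0343]
tool_rot: [0.002, 0.623, 0.782, -0.001]
contact_force: [0.9, -7.1, -2.7]
gripper_width: 0.002
grasp_force: 3.6
t 37.23 pos [ 0.5294 -0.3074  0.0343] goal [ 0.5288 -0.3056  0.034 ]
turn [ 0.001  0.004 -0.002] shift after [ 0.0019 -0.0002  0.0003] shift now [ 0.0019 -0.0002  0.0003] w 0.002 F [ 0.9 -7.1 -2.7] g 3.6 j [-0.65  0.22  1.78 -0.    1.14 -0.87]
caddy pos [ 0.0012 -0.0769  0.0343]
```

Converted, 0.0015 m is 0.024.

```bash
echo '[{"jaw":0, "sx":0.024}, {"jaw":0}]' | python3 shift.py; echo '[{"jaw":0, "sx":0.024}, {"jaw":0}]' | python3 shift.py; python3 goal.py cad 0.001 -0.075 0.034
```

```text
time: 37.48
tool_pos: [0.5291, -0.306, 0.0343]
tool_rot: [0.002, 0.623, 0.782, -0.001]
contact_force: [1.2, -7.9, -3.7]
gripper_width: 0.002
grasp_force: 3.6
time: 37.72
tool_pos: [0.5289, -0.3052, 0.0343]
tool_rot: [0.003, 0.623, 0.782, -0.002]
contact_force: [1.4, -9.7, -4.5]
gripper_width: 0.001
grasp_force: 4.8
t 37.73 pos [ 0.5289 -0.3052  0.0343] goal [ 0.5288 -0.3056  0.034 ]
turn [ 0.001  0.006 -0.002] shift after [-0.0004 -0.0002  0.0003] shift now [-0.0004 -0.0002  0.0003] w 0.001 F [ 1.4 -9.7 -4.5] g 4.8 j [-0.64  0.21  1.79 -0.    1.14 -0.87]
caddy pos [ 0.0012 -0.0746  0.0343]
```

Converted, 0.0015 m is 0.024.

```bash
echo '[{"jaw":0, "sx":0.024}, {"jaw":0}]' | python3 shift.py; echo '[{"jaw":0, "sx":0.024}, {"jaw":0}]' | python3 shift.py; python3 goal.py cad 0.001 -0.075 0.034
```

```text
time: 37.98
tool_pos: [0.5288, -0.3048, 0.0344]
tool_rot: [0.004, 0.623, 0.782, -0.002]
contact_force: [2.6, -12.5, -6.5]
gripper_width: -0.006
grasp_force: 6.5
time: 38.22
tool_pos: [0.5288, -0.3047, 0.0345]
tool_rot: [0.005, 0.623, 0.782, -0.003]
contact_force: [4.4, -16.8, -8.8]
gripper_width: -0.003
grasp_force: 8.7
t 38.23 pos [ 0.5288 -0.3047  0.0345] goal [ 0.5288 -0.3056  0.034 ]
turn [ 0.002  0.011 -0.002] shift after [-0.001  -0.0002  0.0005] shift now [-0.0009 -0.0002  0.0005] w -0.003 F [  4.4 -16.8  -8.8] g 8.7 j [-0.64  0.21  1.79 -0.01  1.13 -0.86]
caddy pos [ 0.0012 -0.074   0.0345]
```

```bash
echo '[{"jaw":0, "sx":0.024}, {"jaw":0}, {"jaw":0}]' | python3 shift.py; echo '[{"jaw":0, "sx":-0.096}, {"jaw":0, "sx":-0.24}, {"jaw":0, "sx":-0.48}, {"jaw":0, "sz":-0.96}, {"jaw":0, "sz":-0.96}]' | python3 shift.py;  echo '[{"jaw":0, "sx":-0.8}, {"jaw":0}]' | python3 shift.py; python3 - <<'E'
from geo import *
im={n:manip.grab_frame(n)[:,:,::-1] for n in C}
a=cv2.resize(im["top"][200:275,365:465],None,fx=4,fy=4,interpolation=2)
b=cv2.resize(im["side"][260:385,295:395],None,fx=4,fy=4,interpolation=2)
a=cv2.copyMakeBorder(a,0,b.shape[0]-a.shape[0],0,0,0); cv2.imwrite("pics/fin.png",cv2.convertScaleAbs(np.hstack([a,b]),alpha=1.5))
CX=[.51091,-.23280,.2275]
for n in C: print(n,proj(n,place(CX,[(.03,-.054,.0525),(.03,-.064,.0525),(-.03,-.064,.0525),(-.03,-.054,.0525)])).round(1).tolist(),[(365,200),(295,260)][n=="side"])
E
```

```text
time: 38.6
tool_pos: [0.5287, -0.3046, 0.0345]
tool_rot: [0.006, 0.623, 0.782, -0.004]
contact_force: [5.9, -21.2, -11.9]
gripper_width: 0.002
grasp_force: 10.8
time: 39.22
tool_pos: [0.5383, -0.3479, 0.1537]
tool_rot: [-0.002, 0.623, 0.782, 0.0]
contact_force: [0.7, -1.4, 1.2]
gripper_width: 0.002
grasp_force: 0.0
time: 39.48
tool_pos: [0.5506, -0.3995, 0.1554]
tool_rot: [0.001, 0.624, 0.781, -0.0]
contact_force: [0.1, 0.7, -0.7]
gripper_width: 0.002
grasp_force: 0.0
top [[425.8, 223.1], [429.6, 222.2], [435.6, 245.3], [431.8, 246.2]] (365, 200)
side [[385.3, 309.3], [390.6, 312.4], [370.7, 337.3], [365.2, 333.9]] (295, 260)
```

View pics/fin.png

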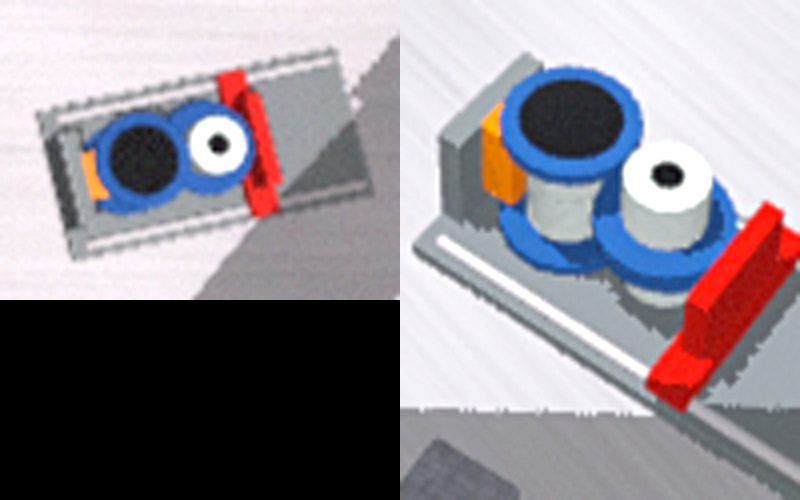

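The picture shows the block tight against the nose, with all discs touching. The plate's top corner is at (705,310), where it should be for 0.040.

```bash
python3 -c "
from plant import manip
print(manip.job_done())"
```

```text
the job is handed in; nothing more can be done
None
```

I stacked all three chucks level in the alternating pattern and slid the end plate in until the block was tight against the nose, at about 21 N and 40 s on the clock; the job is handed in, but no verdict came back.

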